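Seat a lens tube in a V-clamp mount

TASK

Lay the standing lens tube down on its side along the low rest, between the rest's two ridges, and let go of it. Then take it again from above, lower it into the V of the clamp mount with its threaded neck pushed up against the end stop, let go so that it centres itself, and only then swing the clamp arm over and press its pad down onto the tube. Leave the other loose things where they are.

Things in the scene. Friction and masses are not known exactly. Their poses are not given: they have to be found in the camera images.
- tube_center (a point): Centre (half-way along) of the lens tube, a plain black round tube 30.4 mm in diameter (knurled ring slightly more), 52 mm long, 0.12 kg. It is solid to the fingers. At the start it stands upright on its knurled end on the bench, threaded neck up. z axis: along the tube from the knurled end to the neck.
- tube_neck (a point): Centre of the flat end face of the tube's threaded neck, the slightly narrower last 6 mm (29 mm in diameter), 26 mm from tube_center along the tube's z axis.
- rest_seat (a point): Where the tube's centre lies when it lies in the rest (see rest): over the middle of the ridges, 33.8 mm above the bench. x axis: along the ridges; the tube may lie either way round and up to 20 mm off along them; z up.
- v_seat (a point): Where the tube's centre lies when it is seated in the mount (see v_mount): 48 mm above the bench. x axis: along the V towards the end stop, whose flat face stands 26 mm from this point in +x (30 mm wide, 59 mm high); the other end of the V is open. y axis across the V, z up.
- clamp_hinge (a point): Axis of the clamp arm's hinge, on top of the end stop: 36 mm in +x from v_seat and 24 mm above it, the axis along v_seat's y. Same axes as v_seat. Two hinge lugs reach 8 mm above it. The arm is a dark bar 56 mm long from the hinge, 14 mm wide and 8 mm thick, with a round rubber pad under it 40 mm from the hinge.
- clamp_arm (a joint): Angle of the clamp arm, rad: 0 = closed, level over the V, pointing to v_seat's -x, its pad just touching a seated tube's top; pi/2 = upright; start about 2.3 = thrown back over the stop, pointing up and to v_seat's +x. About 3 N at its end pushes it anywhere; friction holds it where it is left. With no tube under it, it goes to -0.15.
- beam_block_center (a point): Centre of a black block, 50 x 35 x 30 mm, a bystander.
- sensor_head_center (a point): Centre of a flat black round sensor head, 40 mm in diameter, 14 mm high, a bystander.
- adapter_ring_center (a point): Centre of a black ring, 30 mm in diameter, 9 mm high, a bystander.
- lens_tube: The lens tube itself; origin at the centre of its knurled end face, z axis to the neck.
- rest: A low grey fixed holder, origin under its middle, x along its ridges: foot 70 x 50 x 6 mm, on it a rail 22 mm wide with two parallel round rubber ridges 60 mm long, 18 mm apart, tops 21 mm above the bench. The rail is narrower than the tube, so fingers can straddle it.
- v_mount: The fixed V-clamp mount, origin on the bench under v_seat, same axes: dark base plate 106 x 70 x 10 mm (screw heads to 15 mm), aluminium V-rail 25 mm wide (narrower than the tube, so fingers can straddle it), V of 120 degrees, upper edges 38 mm, bottom 30 mm above the bench. With the arm thrown back a gripper has room coming straight down, but not leaning over the stop.
Things that resemble listed ones, but are neither listed nor needed, are in the scene too. What is shaped like the rest but blue is not meant.

How it is judged (in metres and radians):
On the way, in this order (a step that is already met when the one before it is completed fails the run):
1. the tube lies on its side between the ridges of the rest, let go (x of tube_center in the frame of rest_seat between -0.02 and 0.02 m and y of tube_center in the frame of rest_seat between -0.004 and 0.004 m and z of tube_center in the frame of rest_seat between -0.004 and 0.004 m and angle between the z axis of tube_neck and the x axis of rest_seat, either way round below 0.15 rad and contact force between the fingers and lens_tube below 0.05 N), for 0.2 s.
2. the tube lies centred in the V, neck against the end stop, let go, with the clamp arm still open (at least 0.8 rad) (x of tube_center in the frame of v_seat between -0.004 and 0.003 m and y of tube_center in the frame of v_seat between -0.002 and 0.002 m and z of tube_center in the frame of v_seat between -0.002 and 0.002 m and angle between the z axis of tube_neck and the x axis of v_seat, either way round below 0.06 rad and x of tube_neck in the frame of v_seat above 0.015 m and contact force between the fingers and lens_tube below 0.05 N and value of joint clamp_arm above 0.8 rad), for 0.2 s.
At the end, for the whole second after the job is handed in: The tube lies at rest in the V, released, its axis within 2 mm and 0.06 rad of the V's, its neck towards the end stop with a gap of at most 4 mm, and the clamp arm is closed on it (within 0.06 rad of level) (x of tube_center in the frame of v_seat between -0.004 and 0.003 m and y of tube_center in the frame of v_seat between -0.002 and 0.002 m and z of tube_center in the frame of v_seat between -0.002 and 0.002 m and angle between the z axis of tube_neck and the x axis of v_seat, either way round below 0.06 rad and x of tube_neck in the frame of v_seat above 0.015 m and contact force between the fingers and lens_tube below 0.05 N and value of joint clamp_arm between -0.06 and 0.06 rad and linear speed of lens_tube below 0.01 m/s); the robot touches nothing.
It fails at once if the beam block is moved by more than 20 mm (distance of beam_block_center from where it was at the start of the episode above 0.02 m).
It fails at once if the sensor head is moved by more than 20 mm (distance of sensor_head_center from where it was at the start of the episode above 0.02 m).
It fails at once if the adapter ring is moved by more than 20 mm (distance of adapter_ring_center from where it was at the start of the episode above 0.02 m).
It also fails if it takes over 72 s, if anything falls off the work surface, if the arm or the gripper's body presses on something with over 40 N, if the wrist force passes 120 N, or if a joint passes its speed limit or range.

ROBOT

A 6-joint arm with a two-finger parallel gripper is mounted at the origin on a cart in front of the work surface, level with it; the furniture and walls round the work are solid. World frame = base frame: x ahead of the robot, y to its left, z up, the work surface at z = 0. Lengths are in mm, angles in rad, forces in N, time in s.
With the tool pointing down it reaches from about 275 to 975 mm from the base axis. Payload 8.4 kg.
Tool frame: the origin (TCP) lies midway between the tips of the shut fingers; the grasp point (between the pads) lies 19 mm behind it; z points along the fingers, y is the direction in which the jaws open and shut (so a half turn about z gives the same grasp; the last joint's range is limited). The gripper opens to 92 mm and grips with 3 to 60 N. Pads are 20 mm wide; open, the fingers measure 128 mm over their backs; the gripper's body (75 mm by 189 mm) begins 69 mm behind the grasp point.
Start: joints at [1.182, 0.353, 1.633, -0, 1.155, -0.002], TCP at [235.765, 578.828, 214.583] pointing down, gripper open.
Joint ranges: [-2.63, 2.63], [-0.92, 2.1], [0.06, 2.66], [-1.3, 4.44], [0, 2.69], [-3.02, 3.02]. Speed limits (rad/s): [2.22, 2.22, 2.79, 3.14, 3.14, 3.14].

INTERFACE

Orientations are given as a rotation vector (axis times angle).
In Python, from station import r gives the robot as it stands.
- The arm moves only by the tool drive_tool, never from a script. Its argument "deltas" is a list of rows, each a list of 3 entries, a list of its own where there are three numbers: the finger opening in cm, from 0 to 9.19, then the shift along the world's x, y, z in cm, then the turn, a rotation vector about the world's x, y, z in degrees. A call has 1 to 5 rows; each row shifts and turns the commanded pose from where the row before left it; what a row does not reach is not made up. A row lasts 1/10 s, in which the tool goes at most 50 mm and 8.59 degrees, less where a joint would pass 70% of its speed; a pose out of reach is approached as far as the arm can. A call is refused whole if a number of a shift passes 5 or a number of a turn 8.59, either way. A call with a gripper value outside its range is refused whole. The fingers move at their own pace and stop on an object; "grip_force" is the grip in N (left out, the last holds). Time passes only in rows, so rows that do not move let the fingers close. It gives the time, the measured TCP pose, the force and the opening at its end, in the units of the state.
- r.read_state(): the state, without advancing time (a new reading comes with each control period).
- r.snapshot(name): name is "scene" or "top" or "wrist"; returns the picture (480x640x3 uint8, red, green, blue); there is no depth.
- r.get_calibration(name): a dict with "fx", "fy", "cx", "cy" (pixels), "rvec" (rotation vector, rad) and "tvec" (3), from world to camera coordinates, as OpenCV has them; the wrist camera has in their place "tool_from_camera" (4x4, takes a point from camera to tool coordinates, whose origin is the TCP and whose axes are the flange's). Camera axes: x right, y down, z forward; pixel columns grow to the right and rows downward; lengths in mm; the calibration is good to about 2 mm. A picture is of the moment at which its call begins: read the wrist's pose just before it. get_calibration takes no time and is no camera call.
- r.close_job(): hands the job in, once; it reports no verdict.
The state is a dict: "clock": time; "q": joint angles; "qd": joint speeds; "effort": joint torques, N m; "tool_pos": TCP position; "tcp_rot": TCP orientation; "contact_force": force on the tool from outside, world axes, zero at the start; "ft_torque": the same for the moment, N m; "opening": finger opening in mm.
Only numpy, scipy, OpenCV 4.12 (cv2) and the standard library are available. Lean on these libraries where they do the work, as an engineer would, in place of code of your own. Each camera call takes 0.05 s, during which the arm holds its last target.

## Working session

There is one attempt and no reset: what is moved stays moved. The work goes in short steps, Python scripts to look and compute and a tool call to move; the robot and the scene stay as the last step left them, time stands still between calls to the robot, and variables do not carry over. Pictures are saved under pics/ and viewed, and the job is handed in when it is done.

Besides the shell and the picture viewer there is one more tool, called after "Request:" as name(argument=value, ...) on one line, values as JSON. drive_tool: Moves the arm, as the interface text tells. Its arguments: {"type":"object","properties":{"deltas":{"type":"array"},"grip_force":{"type":"number"}},"required":["deltas"]}

```bash
mkdir -p pics; ls; cat > h.py <<'E'
import numpy as np,cv2
from station import r
def cam(n):
    c=r.get_calibration(n);K=np.array([[c['fx'],0,c['cx']],[0,c['fy'],c['cy']],[0,0,1.]])
    if 'rvec' in c:
        R=cv2.Rodrigues(np.array(c['rvec'],float))[0];t=np.array(c['tvec'],float)
        return K,R,t
    T=np.array(c['tool_from_camera']);s=r.read_state()
    W=np.eye(4);W[:3,:3]=cv2.Rodrigues(np.array(s['tcp_rot'],float))[0];W[:3,3]=s['tool_pos']
    M=np.linalg.inv(W@T);return K,M[:3,:3],M[:3,3]
def ray(C,u,v):
    K,R,t=C;d=R.T@np.linalg.solve(K,[u,v,1.]);return -R.T@t,d/np.linalg.norm(d)
def onz(C,u,v,z):
    o,d=ray(C,u,v);return o+d*(z-o[2])/d[2]
def proj(C,p):
    K,R,t=C;q=K@(R@np.array(p,float)+t);return q[:2]/q[2]
def two(C1,p1,C2,p2):
    o1,d1=ray(C1,*p1);o2,d2=ray(C2,*p2)
    a=np.linalg.lstsq(np.array([d1,-d2]).T,o2-o1,rcond=None)[0]
    x,y=o1+a[0]*d1,o2+a[1]*d2;return (x+y)/2,np.linalg.norm(x-y)
def save(n,im,f=None):
    cv2.imwrite('pics/'+n+'.png',im[:,:,::-1])
E
python3 - <<'E'
from h import *
for n in ['scene','top','wrist']:
    C=cam(n);im=r.snapshot(n);save(n+'0',im);np.savez('pics/'+n+'0.npz',im=im,K=C[0],R=C[1],t=C[2])
    print(n,C[0][0,0],-C[1].T@C[2],C[1][2])
print(r.read_state())
E
```

```text
pics
scene 501.60874463395305 [-85.79967279 525.44453489 500.75722293] [ 0.7073245  -0.51202901 -0.48735854]
top 512.1836013271804 [471.548761    91.55989264 924.10310971] [ 0.04019955  0.00438715 -0.99918204]
wrist 378.97776496351275 [165.84321353 605.92464328 384.90573959] [ 0.24462768 -0.10028221 -0.96441732]
{'clock': 0.15, 'q': array([ 1.18158822e+00,  3.53491274e-01,  1.63392071e+00, -2.27653170e-05,
        1.15521478e+00, -2.38462696e-03]), 'qd': array([ 7.24094361e-04, -9.06236467e-04, -1.77060360e-03,  8.86207729e-05,
       -1.26585409e-04,  2.45568968e-06]), 'effort': array([-1.64182275e-04, -5.94207358e+01, -3.34469426e+01,  6.97940751e-02,
        2.05093558e-02, -6.25613438e-05]), 'tool_pos': array([235.64123776, 578.48653405, 214.05300063]), 'tcp_rot': array([-6.03790644e-01, -3.08284009e+00,  1.59960131e-03]), 'contact_force': array([-0.30040595,  0.30905692, -0.46905373]), 'ft_torque': array([ 0.00371843, -0.01112007,  0.04897832]), 'opening': 91.83519502743016}
```

View pics/scene0.png

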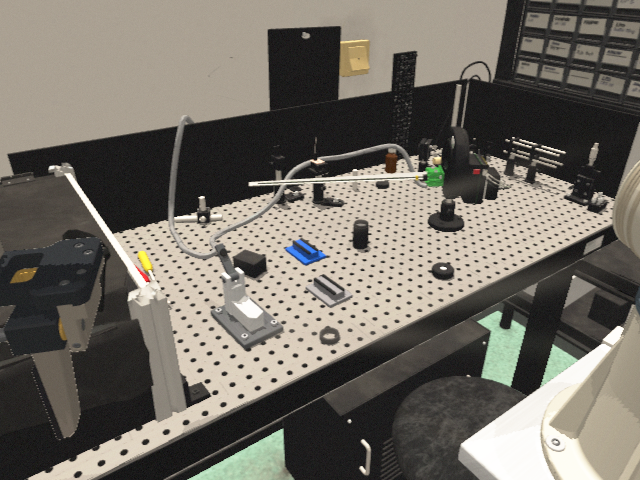

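View pics/top0.png

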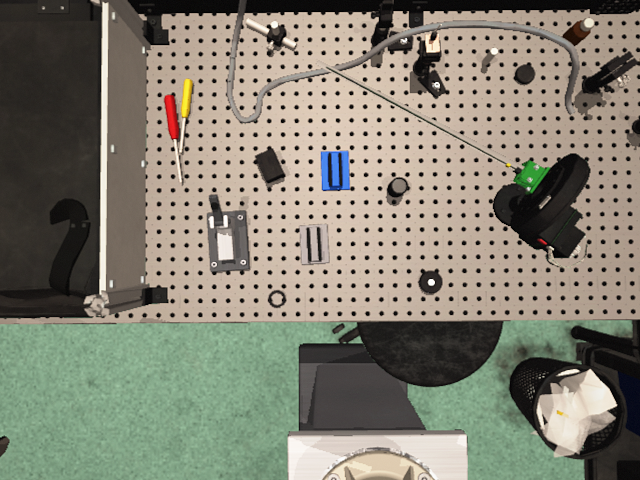

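View pics/wrist0.png

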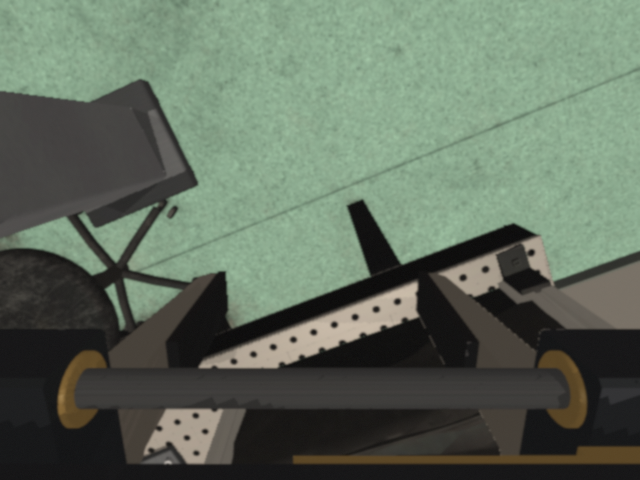

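```bash
python3 - <<'E'
from h import *
L=lambda n:(lambda d:(d['im'],(d['K'],d['R'],d['t'])))(np.load(f'pics/{n}0.npz'))
s,Cs=L('scene');t,Ct=L('top')
a=cv2.resize(t[130:310,190:450],None,fx=3,fy=3,interpolation=cv2.INTER_CUBIC);save('ct',a)
b=cv2.resize(s[205:355,195:465],None,fx=2.9,fy=2.9,interpolation=cv2.INTER_CUBIC);save('cs',b)
print('post',two(Ct,(97,303),Cs,(150,290)), 'far post',two(Ct,(108,2),Cs,(62,170)))
for n,p in dict(tube=(398,188),rest=(314,244),blue=(335,171),block=(269,166),ring=(277,298),sens=(431,281),mount=(228,243),stub=(525,73)).items():
    print(n,onz(Ct,*p,0).round(),onz(Ct,*p,50).round())
E
```

```text
post (array([402.71467639, 419.6543113 , 178.80104692]), np.float64(5.585291959464276)) far post (array([855.35760926, 418.55833137, 171.15878911]), np.float64(9.725802939095779))
tube [591. -42.   0.] [584. -35.  50.]
rest [490. 110.   0.] [489. 109.  50.]
blue [623.  71.   0.] [614.  72.  50.]
block [633. 191.   0.] [624. 186.  50.]
ring [394. 178.   0.] [398. 173.  50.]
sens [422. -99.   0.] [425. -89.  50.]
mount [494. 266.   0.] [492. 256.  50.]
stub [ 799. -277.    0.] [ 782. -257.   50.]
```

View pics/ct.png

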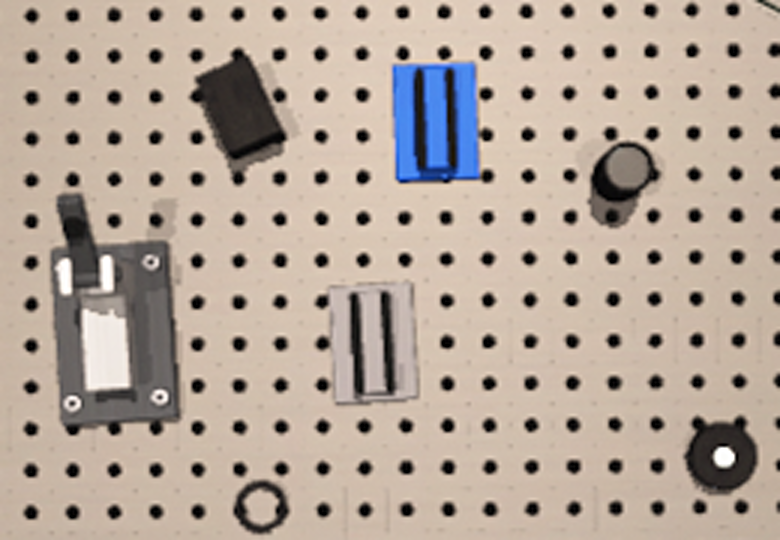

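View pics/cs.png

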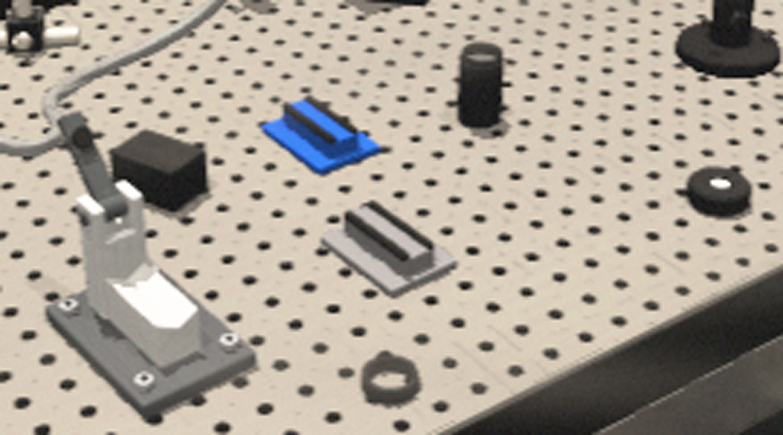

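```bash
python3 - <<'E'
from h import *
L=lambda n:(lambda d:(d['im'],(d['K'],d['R'],d['t'])))(np.load(f'pics/{n}0.npz'))
s,Cs=L('scene');t,Ct=L('top')
print('rod end',two(Ct,(320,65),Cs,(250,184)),'rod other',two(Ct,(508,165),Cs,(420,179)))
print('wheel top',two(Ct,(575,170),Cs,(458,130)),'green',two(Ct,(530,178),Cs,(434,176)),'base post',two(Ct,(505,205),Cs,(447,200)))
a=cv2.resize(t[100:300,440:640],None,fx=3,fy=3);b=cv2.resize(s[110:310,400:600],None,fx=3,fy=3)
save('rw',cv2.resize(np.hstack([a,b]),(800,400)))
# tube: top face centre & base
print(onz(Ct,399.5,185.5,52))
E
```

```text
rod end (array([782.55704821,  97.47106435,  96.22676687]), np.float64(2.5679295254653236)) rod other (array([ 611.5703881 , -211.26960644,   94.7317826 ]), np.float64(8.366501410414767))
wheel top (array([ 583.29264247, -272.07180177,  197.45608221]), np.float64(15.68347943651573)) green (array([ 592.24285148, -239.60508133,  102.07512386]), np.float64(1.734411566936613)) base post (array([ 544.71357365, -218.32523475,   68.74588731]), np.float64(19.83377465286422))
[588.11532928 -37.54171927  52.        ]
```

View pics/rw.png

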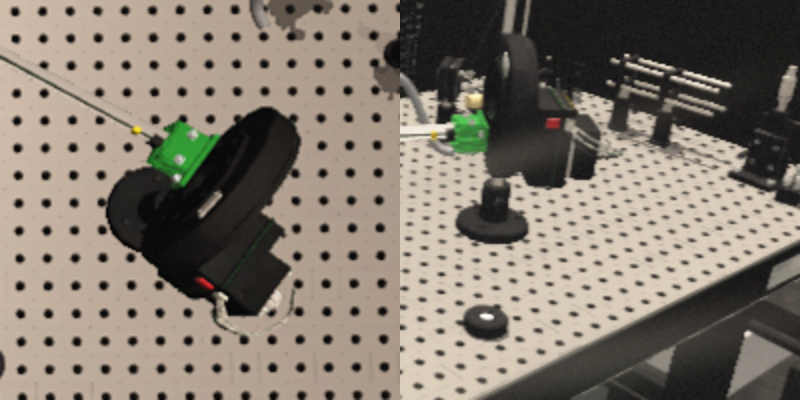

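```bash
cat > ik.py <<'E'
from h import *
from scipy.spatial.transform import Rotation as Ro
def wrist(R,q1,phi):
    B=Ro.from_euler('ZY',[q1,phi]).as_matrix()
    M=B.T@R@Ro.from_euler('z',-np.pi/2).as_matrix()
    a=Ro.from_matrix(M).as_euler('ZYZ')  # s4*q4, q5, s6*q6
    w=lambda x:(x+np.pi)%(2*np.pi)-np.pi
    return [(w(a[0]),a[1],w(a[2])),(w(a[0]+np.pi),-a[1],w(a[2]+np.pi))]
def toolR(az,tilt):
    d=np.array([np.sin(tilt)*np.cos(az),np.sin(tilt)*np.sin(az),-np.cos(tilt)])
    x=np.array([np.cos(tilt)*np.cos(az),np.cos(tilt)*np.sin(az),np.sin(tilt)])
    return np.array([x,np.cross(d,x),d]).T
E
python3 - <<'E'
from ik import *
s=r.read_state();R=Ro.from_rotvec(s['tcp_rot']).as_matrix();print(wrist(R,s['q'][0],s['q'][1]+s['q'][2]))
for az in range(-120,121,15):
  a=np.radians(az)
  for phi in (2.0,2.4):
    q1=-.06-0.3*np.sin(a)
    w=[x for x in wrist(toolR(a,np.radians(68)),q1,phi) if x[1]>0][0]
    w2=[x for x in wrist(toolR(0,np.radians(-22)),.22,phi) if x[1]>0][0]
    print(az,phi,np.round(w,2),np.round(w2,2))
E
```

```text
[(np.float64(-2.2765317009287855e-05), np.float64(1.1552147760307958), np.float64(-0.0023846269598908343)), (np.float64(3.141569888272784), np.float64(-1.1552147760307958), np.float64(3.139208026629902))]
-120 2.0 [-0.86  1.98 -2.41] [0.08 1.52 1.77]
-120 2.4 [-0.78  1.71 -2.11] [0.09 1.12 1.74]
-105 2.0 [-1.    1.82 -2.54] [0.08 1.52 1.77]
-105 2.4 [-0.96  1.59 -2.21] [0.09 1.12 1.74]
-90 2.0 [-1.12  1.62 -2.66] [0.08 1.52 1.77]
-90 2.4 [-1.14  1.44 -2.29] [0.09 1.12 1.74]
-75 2.0 [-1.23  1.39 -2.75] [0.08 1.52 1.77]
-75 2.4 [-1.33  1.27 -2.36] [0.09 1.12 1.74]
-60 2.0 [-1.33  1.13 -2.83] [0.08 1.52 1.77]
-60 2.4 [-1.53  1.08 -2.39] [0.09 1.12 1.74]
-45 2.0 [-1.42  0.86 -2.9 ] [0.08 1.52 1.77]
-45 2.4 [-1.77  0.87 -2.37] [0.09 1.12 1.74]
-30 2.0 [-1.52  0.56 -2.94] [0.08 1.52 1.77]
-30 2.4 [-2.09  0.66 -2.26] [0.09 1.12 1.74]
-15 2.0 [-1.69  0.26 -2.91] [0.08 1.52 1.77]
-15 2.4 [-2.58  0.5  -1.97] [0.09 1.12 1.74]
0 2.0 [ 2.25  0.07 -0.7 ] [0.08 1.52 1.77]
0 2.4 [ 3.01  0.45 -1.48] [0.09 1.12 1.74]
15 2.0 [ 1.61  0.37 -0.2 ] [0.08 1.52 1.77]
15 2.4 [ 2.38  0.55 -1.04] [0.09 1.12 1.74]
30 2.0 [ 1.48  0.67 -0.21] [0.08 1.52 1.77]
30 2.4 [ 1.96  0.74 -0.83] [0.09 1.12 1.74]
45 2.0 [ 1.39  0.96 -0.27] [0.08 1.52 1.77]
45 2.4 [ 1.67  0.95 -0.76] [0.09 1.12 1.74]
60 2.0 [ 1.29  1.24 -0.34] [0.08 1.52 1.77]
60 2.4 [ 1.45  1.16 -0.76] [0.09 1.12 1.74]
75 2.0 [ 1.19  1.49 -0.43] [0.08 1.52 1.77]
75 2.4 [ 1.24  1.35 -0.81] [0.09 1.12 1.74]
90 2.0 [ 1.07  1.71 -0.54] [0.08 1.52 1.77]
90 2.4 [ 1.05  1.52 -0.89] [0.09 1.12 1.74]
105 2.0 [ 0.93  1.91 -0.66] [0.08 1.52 1.77]
105 2.4 [ 0.87  1.65 -0.98] [0.09 1.12 1.74]
120 2.0 [ 0.78  2.06 -0.81] [0.08 1.52 1.77]
120 2.4 [ 0.68  1.76 -1.1 ] [0.09 1.12 1.74]
```

Request:
drive_tool(deltas=[[9.19,[0,0,4.5],[0,0,0]],[9.19,[2.5,-3.9,1],[0,0,-4]],[9.19,[2.5,-3.9,0],[0,0,-5]],[9.19,[2.5,-3.9,0],[0,0,-5]],[9.19,[2.5,-3.9,0],[0,0,-5]]])

```text
clock: 0.65
tool_pos: [336.3, 421.3, 269.6]
tcp_rot: [1.109, 2.939, 0.0]
contact_force: [0.4, 0.5, 0.4]
opening: 92.1
```

Request:
drive_tool(deltas=[[9.19,[2.5,-3.9,0],[0,0,-5]],[9.19,[2.5,-3.9,0],[0,0,-5]],[9.19,[2.5,-3.9,0],[0,0,-5]],[9.19,[2.5,-3.9,0],[0,0,-5]],[9.19,[2.5,-3.9,0],[0,0,-5]]])

```text
clock: 1.15
tool_pos: [461.4, 226.1, 269.6]
tcp_rot: [-1.719, -2.629, -0.0]
contact_force: [0.4, 0.6, 0.3]
opening: 91.7
```

```bash
python3 - <<'E'
from h import *
print(r.read_state()['q'])
C=cam('wrist');im=r.snapshot('wrist');save('w1',im);np.savez('pics/w1.npz',im=im,K=C[0],R=C[1],t=C[2])
for p in [(493,262,48),(490,110,21),(588,-38,52)]: print(proj(C,p))
E
```

```text
[4.52684933e-01 1.26348579e-01 1.80380344e+00 3.98922559e-05
 1.21138323e+00 4.01060613e-02]
[364.64095228 185.54740404]
[305.80092591 297.32405764]
[330.90547911 437.3190307 ]
```

View pics/w1.png

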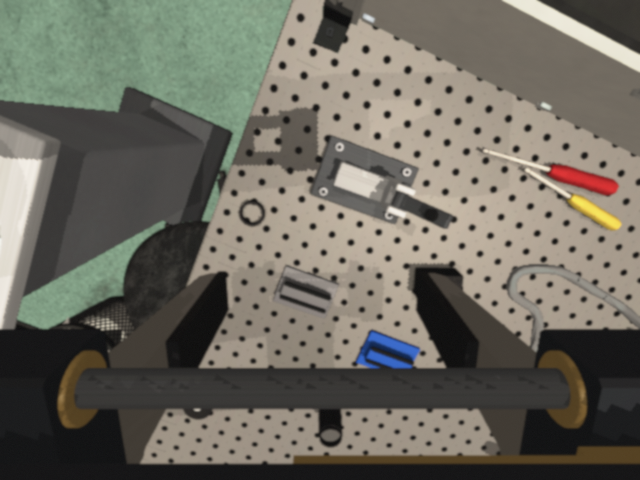

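```bash
python3 - <<'E'
from h import *
L=lambda n:(lambda d:(d['im'],(d['K'],d['R'],d['t'])))(np.load(f'pics/{n}.npz'))
t,Ct=L('top0');w,Cw=L('w1')
for nm,P,z in [('rest',[(330,287),(412,282),(418,400),(336,404)],6),('mount',[(52,247),(165,241),(179,417),(64,425)],10)]:
    Q=np.array([onz(Ct,x/3+190,y/3+130,z) for x,y in P])[:,:2]
    c=Q.mean(0);d=(Q[0]+Q[1]-Q[2]-Q[3])/2
    print(nm,c.round(1),'len',np.linalg.norm(d).round(1),'wid',np.linalg.norm((Q[0]-Q[1]+Q[3]-Q[2])/2).round(1),'deg',np.degrees(np.arctan2(d[1],d[0])).round(2))
# ridges dark in top crop
g=cv2.cvtColor(t,cv2.COLOR_RGB2GRAY)
m=np.zeros_like(g);m[224:268,299:330]=(g[224:268,299:330]<60)
n,lab,st,ce=cv2.connectedComponentsWithStats(m)
for i in range(1,n):
    if st[i,4]>30:
        p=np.argwhere(lab==i)[:,::-1].astype(float);W=np.array([onz(Ct,*q,20)[:2] for q in p])
        (c,wh,a)=cv2.minAreaRect(W.astype(np.float32));vx,vy,_,_=cv2.fitLine(W.astype(np.float32),cv2.DIST_L2,0,.01,.01).ravel()
        print('ridge',st[i],c,wh,np.degrees(np.arctan(vy/vx)))
a=cv2.resize(w[120:340,220:480],None,fx=3,fy=3,interpolation=cv2.INTER_CUBIC);save('cw1',a)
E
```

```text
rest [489.6 109.1] len 70.3 wid 49.1 deg 2.48
mount [497.3 263.3] len 105.8 wid 68.1 deg 4.15
ridge [307 228   4  33  91] (490.1051940917969, 120.06182098388672) (56.71427536010742, 4.872504711151123) 2.7676406
ridge [317 228   4  33  79] (490.00238037109375, 101.5470962524414) (56.71198272705078, 4.184429168701172) 2.9887836
```

View pics/cw1.png

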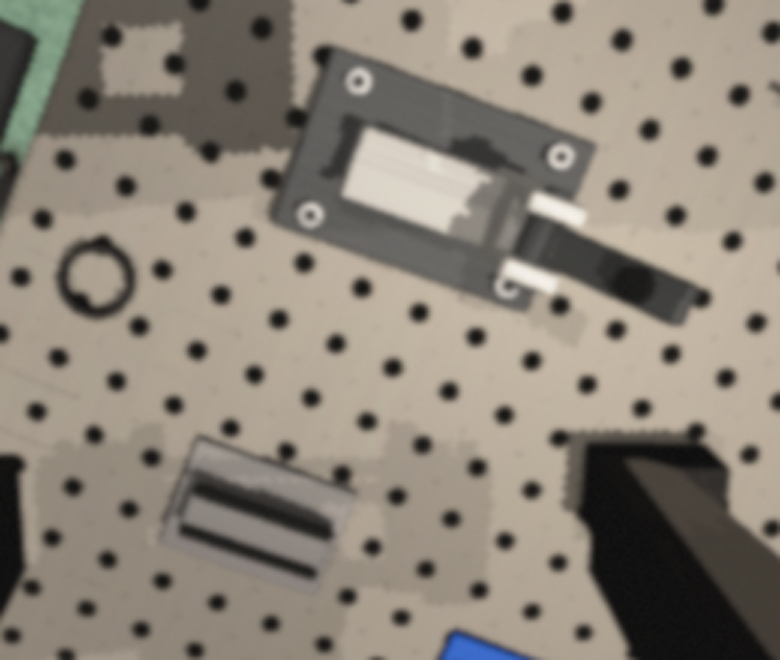

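```bash
python3 - <<'E'
from h import *
L=lambda n:(lambda d:(d['im'],(d['K'],d['R'],d['t'])))(np.load(f'pics/{n}.npz'))
t,Ct=L('top0');w,Cw=L('w1')
T=lambda x,y:(x/3+190,y/3+130);W=lambda x,y:(x/3+220,y/3+120)
print('mountW');Q=np.array([onz(Cw,*W(*p),10) for p in [(332,47),(595,147),(527,312),(272,215)]])[:,:2];print(Q.mean(0),Q.round(0).tolist())
d=(Q[1]+Q[2]-Q[0]-Q[3]);print(np.degrees(np.arctan2(d[1],d[0])))
print('restW');Q=np.array([onz(Cw,*W(*p),6) for p in [(197,436),(355,490),(318,594),(162,540)]])[:,:2];print(Q.mean(0))
d=(Q[1]+Q[2]-Q[0]-Q[3]);print(np.degrees(np.arctan2(d[1],d[0])),np.linalg.norm(d)/2)
for a,b in [((65,275),(558,207)),((107,273),(530,275))]: print('lug',two(Ct,T(*a),Cw,W(*b)),onz(Ct,*T(*a),78),onz(Cw,*W(*b),78))
for b in [(372,127),(343,197)]: print('rail near end W',onz(Cw,*W(*b),38))
for b in [(84,391),(130,388)]: print('rail near end T',onz(Ct,*T(*b),38))
print('screws W',[onz(Cw,*W(*b),15).round(0)[:2].tolist() for b in [(359,81),(561,156),(310,214),(508,286)]])
a=cv2.resize(t[190:275,200:260],None,fx=7,fy=7,interpolation=cv2.INTER_CUBIC);save('cm',a)
E
```

```text
mountW
[496.20547958 263.58599127] [[441.0, 294.0], [546.0, 300.0], [551.0, 233.0], [446.0, 228.0]]
3.0404459604157847
restW
[489.64642449 110.24054081]
3.11804965359041 68.94149633732737
lug (array([526.68541126, 277.70277771,  77.76623304]), np.float64(1.4307631533727836)) [527.24264799 278.10025619  78.        ] [526.02560193 277.29855854  78.        ]
lug (array([527.65930136, 254.28542823,  79.78799674]), np.float64(0.8885570958202055)) [528.14871005 254.88734337  78.        ] [527.75445243 253.85503772  78.        ]
rail near end W [464.40713259 274.53126328  38.        ]
rail near end W [465.11838798 248.18291233  38.        ]
rail near end T [462.78561252 275.93118592  38.        ]
rail near end T [464.29342119 249.38834055  38.        ]
screws W [[455.0, 287.0], [535.0, 292.0], [458.0, 235.0], [539.0, 240.0]]
```

View pics/cm.png

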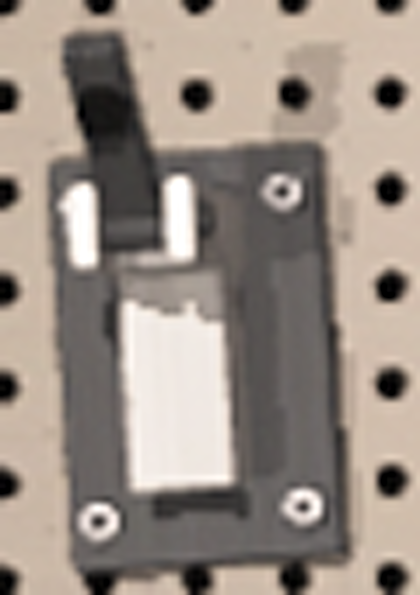

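Request:
drive_tool(deltas=[[9.19,[1.42,-2.55,-0.6],[0,0,-8.36]],[9.19,[1.42,-2.55,-0.6],[0,0,-8.36]],[9.19,[1.42,-2.55,-0.6],[0,0,-8.36]],[9.19,[1.42,-2.55,-0.6],[0,0,-8.36]],[9.19,[1.42,-2.55,-0.6],[0,0,-8.36]]])

```text
clock: 1.7
tool_pos: [532.0, 99.4, 239.2]
tcp_rot: [-2.546, -1.84, 0.0]
contact_force: [0.2, -0.4, 0.5]
opening: 91.8
```

Request:
drive_tool(deltas=[[9.19,[1.42,-2.55,-0.6],[0,0,-8.36]],[9.19,[1.42,-2.55,-0.6],[0,0,-8.36]],[9.19,[1.42,-2.55,-0.6],[0,0,-8.36]],[9.19,[1.42,-2.55,-0.6],[0,0,-8.36]],[9.19,[1.42,-2.55,-0.6],[0,0,-8.36]]])

```text
clock: 2.2
tool_pos: [603.1, -28.0, 209.1]
tcp_rot: [-3.035, -0.811, 0.001]
contact_force: [-0.2, -0.6, 0.1]
opening: 92.2
```

Request:
drive_tool(deltas=[[9.19,[0,0,0],[4.25,-7.36,0]],[9.19,[0,0,0],[4.25,-7.36,0]]])

```text
clock: 2.4
tool_pos: [604.1, -27.6, 209.0]
tcp_rot: [-2.928, -0.79, -0.445]
contact_force: [-0.1, 1.2, 0.1]
opening: 91.5
```

```bash
cat > st.py <<'E'
from ik import *
s=r.read_state();R=Ro.from_rotvec(s['tcp_rot']).as_matrix()
print(s['clock'],'q',np.round(s['q'],3),'pos',np.round(s['tool_pos'],1),'grasp',np.round(np.array(s['tool_pos'])-19*R[:,2],1))
print('x',R[:,0].round(3),'y',R[:,1].round(3),'z',R[:,2].round(3),'tilt',np.degrees(np.arccos(-R[2,2])).round(1),'F',np.round(s['contact_force'],1),'op',s['opening'])
E
python3 st.py
```

```text
2.4 q [-0.159  0.21   1.883  0.255  0.828  0.732] pos [604.1 -27.6 209. ] grasp [599.2 -30.3 227.2]
x [0.825 0.481 0.296] y [ 0.503 -0.864  0.002] z [ 0.257  0.147 -0.955] tilt 17.2 F [-0.1  1.2  0.1] op 91.53811117973729
```

Tilting works as modelled; continue.

Request:
drive_tool(deltas=[[9.19,[0,0,0],[4.25,-7.36,0]],[9.19,[0,0,0],[4.25,-7.36,0]],[9.19,[0,0,0],[4.25,-7.36,0]]])

```text
clock: 2.7
tool_pos: [601.1, -21.6, 208.4]
tcp_rot: [-2.726, -0.75, -0.893]
contact_force: [0.5, 0.6, -0.9]
opening: 91.7
```

```bash
python3 st.py
```

```text
2.7 q [-0.313  0.165  2.087  0.87   0.635  0.068] pos [601.1 -21.6 208.4] grasp [591.5 -27.5 223.7]
x [0.693 0.408 0.594] y [ 0.515 -0.857 -0.011] z [ 0.505  0.313 -0.804] tilt 36.5 F [ 0.5  0.6 -0.9] op 91.65318426522778
```

```bash
cat > kin.py <<'E'
from ik import *
from scipy.optimize import least_squares
D=[([1.182,.353,1.633,0,1.155,-.002],[235.7,578.6,214.3]),([.45268,.12635,1.8038,0,1.21138,.0401],[461.4,226.1,269.6]),
([-0.159,0.21,1.883,0.255,0.828,0.732],[604.1,-27.6,209.]),([-0.313,0.165,2.087,0.87,0.635,0.068],[601.1,-21.6,208.4])]
def fk(q,p):
    a0,h,l2,l3,e,L=p
    A=Ro.from_euler('ZY',[q[0],q[1]]).as_matrix();B=Ro.from_euler('ZY',[q[0],q[1]+q[2]]).as_matrix()
    Rr=B@Ro.from_euler('ZYZ',[q[3],q[4],q[5]+np.pi/2]).as_matrix()
    return Ro.from_euler('z',q[0]).as_matrix()@np.array([a0,0,h])+A@np.array([0,0,l2])+B@np.array([e,0,l3])+L*Rr[:,2],Rr
f=lambda p:np.concatenate([fk(q,p)[0]-np.array(x) for q,x in D]+[(np.array(p)-[0,300,400,400,0,280])*1e-3])
P=least_squares(f,[0,300,400,400,0,280]).x
def ikq(pos,R,q0):
    g=lambda q:np.concatenate([(fk(q,P)[0]-pos)/100,(fk(q,P)[1]-R).ravel()])
    s=least_squares(g,q0);return s.x,np.abs(s.fun).max()
E
python3 - <<'E'
from kin import *
print(P.round(1),np.abs(f(P)).max())
q=np.array([-0.313,0.165,2.087,0.87,0.635,0.068])
for az,tl in [(30,68),(45,68),(60,68),(30,60),(45,60),(60,60)]:
  R=toolR(np.radians(az),np.radians(tl));
  for z in (208,28):
    g=np.array([588,-38,z+7.]);s,e=ikq(g+19*R[:,2],R,q);print(az,tl,z,s.round(2),round(e,4))
E
```

```text
[ -3.6 304.  567.  499.5  61.6 363.7] 1.3716463512342898
30 68 208 [-0.57  0.41  2.31  1.85  1.03 -1.13] 0.0
30 68 28 [-0.57  0.89  2.27  2.06  1.19 -1.58] 0.0
45 68 208 [-0.63  0.47  2.15  1.5   1.16 -1.01] 0.0
45 68 28 [-0.63  0.88  2.11  1.66  1.17 -1.4 ] 0.0
60 68 208 [-0.63  0.55  1.97  1.26  1.32 -0.94] 0.0
60 68 28 [-0.63  0.89  1.94  1.35  1.24 -1.25] 0.0
30 60 208 [-0.52  0.31  2.28  1.72  0.86 -0.92] 0.0
30 60 28 [-0.52  0.77  2.27  2.05  1.   -1.47] 0.0
45 60 208 [-0.58  0.39  2.13  1.39  1.04 -0.85] 0.0
45 60 28 [-0.58  0.78  2.13  1.63  1.02 -1.3 ] 0.0
60 60 208 [-0.59  0.47  1.97  1.17  1.22 -0.82] 0.0
60 60 28 [-0.59  0.81  1.96  1.3   1.11 -1.16] 0.0
```

Request:
drive_tool(deltas=[[9.19,[0,0,0],[2.5,-4.33,0]],[9.19,[0,0,0],[2.5,-4.33,0]],[9.19,[0,0,0],[2.5,-4.33,0]],[9.19,[0,0,0],[2.5,-4.33,0]],[9.19,[0,0,0],[2.5,-4.33,0]]])

```text
clock: 3.2
tool_pos: [601.7, -21.2, 208.7]
tcp_rot: [-2.401, -0.67, -1.415]
contact_force: [-0.8, 1.2, -0.6]
opening: 91.6
```

```bash
python3 st.py
```

```text
3.2 q [-0.51   0.31   2.284  1.722  0.879 -0.94 ] pos [601.7 -21.2 208.7] grasp [587.5 -29.8 217.9]
x [0.415 0.25  0.875] y [ 0.518 -0.855 -0.002] z [ 0.748  0.454 -0.484] tilt 61.0 F [-0.8  1.2 -0.6] op 91.63188531807958
```

Request:
drive_tool(deltas=[[9.19,[0.1,-0.3,-3.5],[1.75,-3.03,0]],[9.19,[0.1,-0.4,-3.5],[1.75,-3.03,0]],[9.19,[0,-0.1,-3.5],[0,0,0]],[9.19,[0,0,0],[0,0,0]]])

```text
clock: 3.6
tool_pos: [601.8, -28.1, 97.3]
tcp_rot: [-2.298, -0.636, -1.531]
contact_force: [0.1, 0.4, 0.7]
opening: 91.5
```

```bash
python3 st.py; python3 - <<'E'
from h import *
C=cam('wrist');im=r.snapshot('wrist');save('w2',im)
print(proj(C,(588,-37.6,52)),proj(C,(588,-37.6,0)))
save('s2',r.snapshot('scene'))
E
```

```text
3.6 q [-0.568  0.689  2.303  1.962  1.117 -1.411] pos [601.8 -28.1  97.3] grasp [586.9 -37.3 104.6]
x [0.331 0.191 0.924] y [ 0.519 -0.854 -0.009] z [ 0.788  0.483 -0.383] tilt 67.5 F [0.1 0.4 0.7] op 91.50057909132663
[324.19349069 373.74285779] [324.70702985 421.97411126]
```

View pics/w2.png

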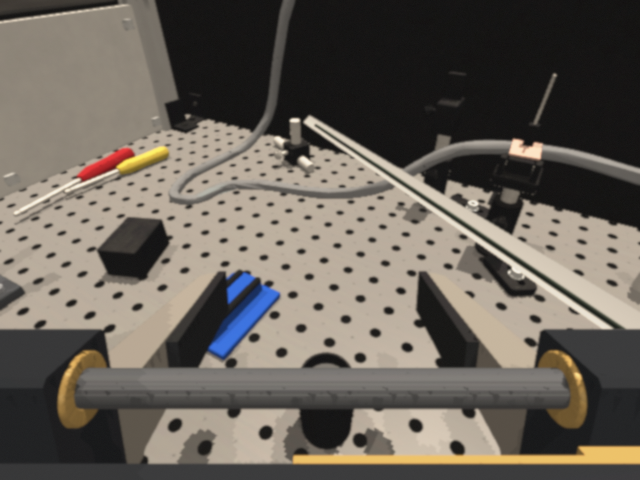

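View pics/s2.png

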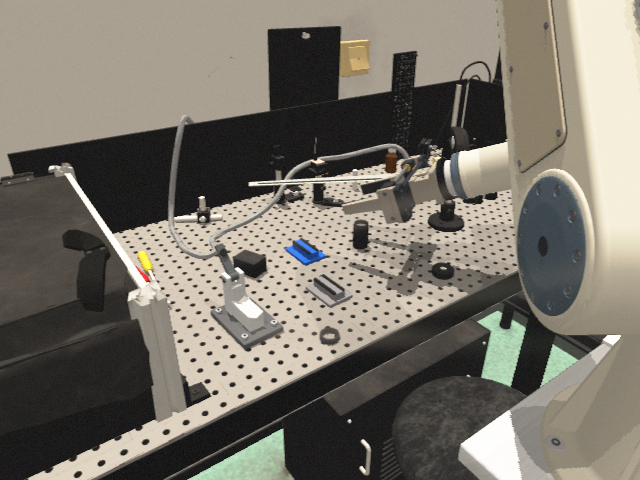

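Request:
drive_tool(deltas=[[9.19,[0.1,0,-3],[0,0,0]],[9.19,[0,0,-2.5],[0,0,0]],[9.19,[0,0,-1.7],[0,0,0]],[9.19,[0,0,0],[0,0,0]]])

```text
clock: 4.1
tool_pos: [605.5, -28.8, 32.5]
tcp_rot: [-2.294, -0.645, -1.544]
contact_force: [-0.3, -0.3, 0.1]
opening: 91.6
```

Request:
drive_tool(deltas=[[2.5,[0,0,0],[0,0,0]],[2.5,[0,0,0],[0,0,0]],[2.5,[0,0,0],[0,0,0]],[2.5,[0,0,0],[0,0,0]],[2.5,[0,0,0],[0,0,0]]], grip_force=25)

```text
clock: 4.6
tool_pos: [604.7, -28.8, 31.6]
tcp_rot: [-2.294, -0.643, -1.543]
contact_force: [0.3, 1.3, 0.0]
opening: 53.8
```

```bash
python3 st.py
```

```text
4.6 q [-0.566  0.866  2.266  2.025  1.18  -1.561] pos [604.7 -28.8  31.6] grasp [589.7 -38.   38.8]
x [0.322 0.196 0.926] y [ 0.52  -0.854 -0.001] z [ 0.791  0.482 -0.377] tilt 67.8 F [0.3 1.3 0. ] op 53.80579919462377
```

Request:
drive_tool(deltas=[[4.5,[0,0,-0.6],[0,0,0]],[4,[0,0,0],[0,0,0]],[2.5,[0,0,0],[0,0,0]],[2.5,[0,0,0],[0,0,0]],[2.5,[0,0,0],[0,0,0]]])

```text
clock: 5.1
tool_pos: [604.4, -28.7, 24.8]
tcp_rot: [-2.295, -0.642, -1.541]
contact_force: [0.0, -1.3, -1.2]
opening: 29.9
```

Request:
drive_tool(deltas=[[2.5,[0,0,0],[0,0,0]],[2.5,[0,0,0],[0,0,0]],[2.5,[0,0,0],[0,0,0]]])

```text
clock: 5.4
tool_pos: [604.6, -28.7, 25.0]
tcp_rot: [-2.295, -0.642, -1.542]
contact_force: [-0.0, -0.5, -1.1]
opening: 29.9
```

```bash
python3 st.py
```

```text
5.4 q [-0.566  0.883  2.262  2.029  1.185 -1.573] pos [604.6 -28.7  25. ] grasp [589.5 -37.9  32.2]
x [0.323 0.195 0.926] y [ 0.52  -0.854 -0.001] z [ 0.791  0.482 -0.378] tilt 67.8 F [-0.  -0.5 -1.1] op 29.865834539838296
```

```bash
python3 - <<'E'
from kin import *
s=r.read_state();q=np.array(s['q']);p=np.array(s['tool_pos'],float)
R0=Ro.from_rotvec(s['tcp_rot']).as_matrix()
print(fk(q,P)[0]-p)
n=R0.T@[0,0,1.]; print('tilt dir az',np.degrees(np.arctan2(R0[1,2],R0[0,2])),'n tool',n)
# total rotation: tilt -90 about axis then yaw
az=np.arctan2(R0[1,2],R0[0,2]);u=np.array([np.sin(az),-np.cos(az),0])
c=np.array([588,-37.6,26.])-p # tube centre rel TCP world
for i in range(13):
    a=-np.pi/2*i/12; Ri=Ro.from_rotvec(u*a).as_matrix()@R0
    pp=p+[0,0,150]
    q,e=ikq(pp,Ri,q);print(i,q.round(2),round(e,4))
yaw=np.radians(2.9)-az;print('yaw',np.degrees(yaw))
Rf=Ro.from_euler('z',yaw).as_matrix()@Ri
cf=Rf@R0.T@c;print('neck',Rf@n,'z',Rf[:,2])
tgt=np.array([490,110,33.8])-cf;print('final TCP',tgt, 'rotv',Ro.from_matrix(Rf).as_rotvec())
for dz in (100,0):
    q,e=ikq(tgt+[0,0,dz],Rf,q);print(q.round(2),round(e,4))
E
```

```text
[-3.80157222  4.84223626  2.48521983]
tilt dir az 31.3545079899761 n tool [ 0.92598592 -0.00127949 -0.37755588]
0 [-0.57  0.49  2.3   1.86  1.06 -1.21] 0.0
1 [-0.52  0.39  2.28  1.76  0.89 -1.03] 0.0
2 [-0.47  0.31  2.23  1.59  0.74 -0.79] 0.0
3 [-0.4   0.26  2.18  1.34  0.64 -0.49] 0.0
4 [-0.34  0.23  2.12  1.02  0.59 -0.13] 0.0
5 [-0.27  0.22  2.05  0.7   0.61  0.23] 0.0
6 [-0.21  0.24  1.97  0.43  0.69  0.51] 0.0
7 [-0.15  0.26  1.89  0.24  0.8   0.72] 0.0
8 [-0.1   0.31  1.8   0.1   0.93  0.87] 0.0
9 [-0.05  0.36  1.72  0.    1.06  0.97] 0.0
10 [-0.01  0.42  1.63 -0.07  1.2   1.05] 0.0
11 [ 0.03  0.49  1.54 -0.13  1.34  1.1 ] 0.0
12 [ 0.06  0.56  1.45 -0.18  1.47  1.13] 0.0
yaw -28.454507989976097
neck [9.98719357e-01 5.05929401e-02 1.30534371e-16] z [-0.37707237 -0.01910166 -0.9259868 ]
final TCP [489.09877993 108.90077147  15.05608717] rotv [ 3.07220751  0.07564195 -0.60223125]
[0.18 0.51 1.7  0.05 1.32 1.68] 0.0
[0.18 0.65 1.74 0.05 1.14 1.67] 0.0
```

Request:
drive_tool(deltas=[[2.5,[0,0,3],[0,0,0]],[2.5,[0,0,4.5],[0,0,0]],[2.5,[0,0,4.5],[0,0,0]],[2.5,[0,0,3],[0,0,0]]])

```text
clock: 5.8
tool_pos: [604.5, -28.6, 177.6]
tcp_rot: [-2.294, -0.643, -1.544]
contact_force: [-0.4, -0.4, -1.4]
opening: 29.4
```

Request:
drive_tool(deltas=[[2.5,[0,0,0],[-2.6,4.27,0]],[2.5,[0,0,0],[-2.6,4.27,0]],[2.5,[0,0,0],[-2.6,4.27,0]],[2.5,[0,0,0],[-2.6,4.27,0]],[2.5,[0,0,0],[-2.6,4.27,0]]])

```text
clock: 6.3
tool_pos: [604.3, -28.9, 175.7]
tcp_rot: [-2.654, -0.742, -1.039]
contact_force: [-1.0, 1.0, -1.7]
opening: 29.5
```

Request:
drive_tool(deltas=[[2.5,[0,0,0],[-2.6,4.27,0]],[2.5,[0,0,0],[-2.6,4.27,0]],[2.5,[0,0,0],[-2.6,4.27,0]],[2.5,[0,0,0],[-2.6,4.27,0]],[2.5,[0,0,0],[-2.6,4.27,0]]])

```text
clock: 6.8
tool_pos: [603.5, -28.1, 174.9]
tcp_rot: [-2.902, -0.812, -0.476]
contact_force: [-0.1, -0.0, -0.7]
opening: 30.1
```

Request:
drive_tool(deltas=[[2.5,[-1.2,1.4,0],[-3.64,5.98,0]],[2.5,[-1.2,1.4,0],[-3.64,5.98,0]],[2.5,[-1.2,1.4,0],[-3.64,5.98,0]],[2.5,[-1.2,1.4,0],[-3.64,5.98,0]],[2.5,[-1.2,1.4,0],[-3.64,5.98,0]]])

```text
clock: 7.3
tool_pos: [543.5, 42.7, 175.5]
tcp_rot: [2.926, 0.818, -0.421]
contact_force: [0.3, 1.0, -2.2]
opening: 29.7
```

Request:
drive_tool(deltas=[[2.5,[-1.2,1.4,0],[0,0,-5.7]],[2.5,[-1.2,1.4,0],[0,0,-5.7]],[2.5,[-1.2,1.4,-1],[0,0,-5.7]],[2.5,[-1.2,1.4,-2],[0,0,-5.7]],[2.5,[-0.7,1.2,-2],[0,0,-5.7]]])

```text
clock: 7.8
tool_pos: [487.9, 110.8, 124.2]
tcp_rot: [3.107, 0.068, -0.44]
contact_force: [-0.9, 0.2, -0.7]
opening: 29.6
```

```bash
python3 st.py;  python3 - <<'E'
from h import *
save('s3',r.snapshot('scene'));save('t3',r.snapshot('top'))
E
```

```text
7.8 q [0.189 0.429 1.779 0.046 1.212 1.694] pos [487.9 110.8 124.2] grasp [493.2 111.  142.4]
x [ 0.96   0.043 -0.278] y [ 0.043 -0.999 -0.003] z [-0.278 -0.009 -0.961] tilt 16.1 F [-0.9  0.2 -0.7] op 29.598441613244958
```

View pics/s3.png

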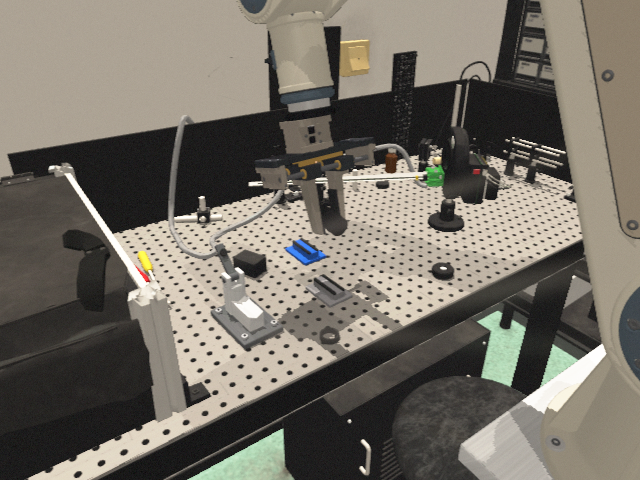

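Request:
drive_tool(deltas=[[2.5,[0.1,-0.1,-3],[-0.15,3.05,0]],[2.5,[0,-0.1,-3],[-0.15,3.05,0]],[2.5,[0,0,-1],[0,0,0]],[2.5,[0,0,0],[0,0,0]]])

```text
clock: 8.3
tool_pos: [489.5, 107.7, 53.9]
tcp_rot: [3.075, 0.075, -0.606]
contact_force: [-0.4, -1.0, -0.5]
opening: 29.8
```

```bash
python3 st.py;  python3 - <<'E'
from h import *
Cs=cam('scene');Ct=cam('top');s=r.snapshot('scene');t=r.snapshot('top')
save('s4',np.hstack([cv2.resize(s[180:330,250:400],None,fx=2.6,fy=2.6),cv2.resize(t[170:320,240:390],None,fx=2.6,fy=2.6)]))
E
```

```text
8.3 q [0.177 0.587 1.735 0.055 1.205 1.669] pos [489.5 107.7  53.9] grasp [496.7 108.   71.5]
x [ 0.924  0.046 -0.379] y [ 0.048 -0.999 -0.003] z [-0.379 -0.016 -0.925] tilt 22.3 F [-0.4 -1.  -0.5] op 29.780808457472425
```

View pics/s4.png

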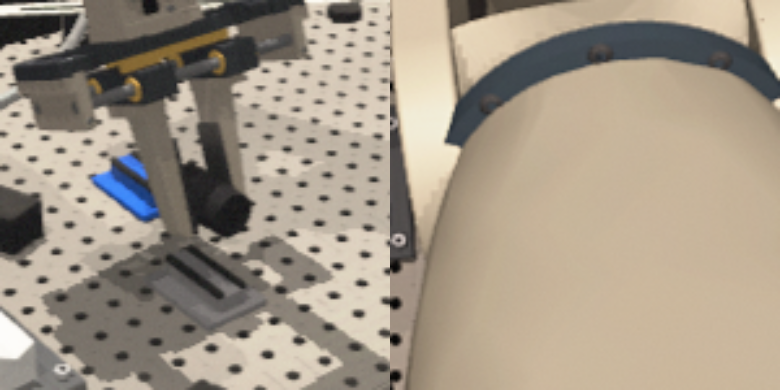

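Request:
drive_tool(deltas=[[2.5,[0,0.24,-1.7],[0,0,0]],[2.5,[0,0,-1.5],[0,0,0]],[2.5,[0,0,-0.4],[0,0,0]],[2.5,[0,0,0],[0,0,0]]])

```text
clock: 8.8
tool_pos: [489.3, 110.5, 17.8]
tcp_rot: [3.075, 0.074, -0.606]
contact_force: [-0.1, -0.8, -1.1]
opening: 29.4
```

```bash
python3 st.py;  python3 - <<'E'
from h import *
s=r.snapshot('scene')
save('s5',cv2.resize(s[200:320,250:400],None,fx=5,fy=5,interpolation=cv2.INTER_CUBIC))
E
```

```text
8.8 q [0.181 0.64  1.745 0.059 1.143 1.669] pos [489.3 110.5  17.8] grasp [496.5 110.8  35.4]
x [ 0.924  0.045 -0.379] y [ 0.047 -0.999 -0.003] z [-0.379 -0.015 -0.925] tilt 22.3 F [-0.1 -0.8 -1.1] op 29.41886646220987
```

View pics/s5.png

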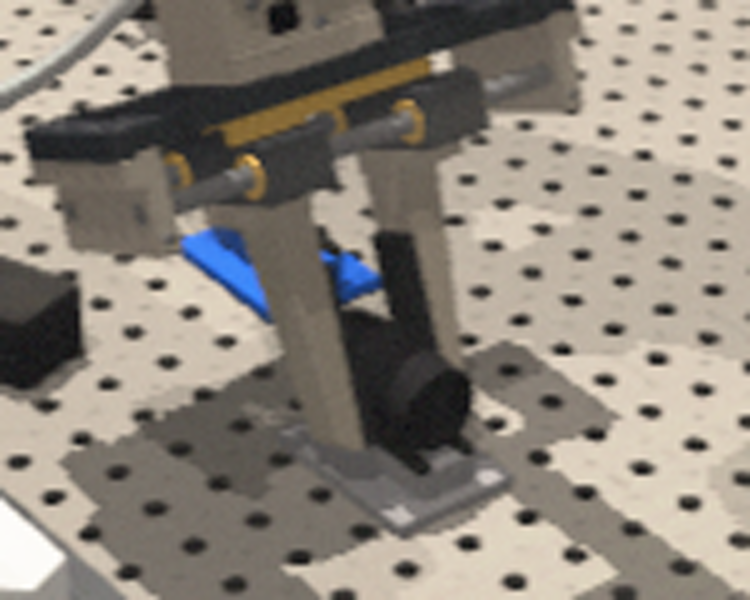

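Request:
drive_tool(deltas=[[2.5,[0,0,-0.15],[0,0,0]],[2.5,[0,0,-0.1],[0,0,0]],[2.5,[0,0,0],[0,0,0]]])

```text
clock: 9.15
tool_pos: [490.3, 110.6, 16.3]
tcp_rot: [3.076, 0.073, -0.603]
contact_force: [0.4, 0.4, -1.1]
opening: 29.8
```

Request:
drive_tool(deltas=[[2.5,[0,0,-0.1],[0,0,0]],[2.5,[0,0,0],[0,0,0]]])

```text
clock: 9.35
tool_pos: [490.4, 110.6, 15.7]
tcp_rot: [3.076, 0.073, -0.603]
contact_force: [-0.2, -0.1, 4.6]
opening: 29.5
```

Request:
drive_tool(deltas=[[2.5,[0,0,-0.1],[0,0,0]],[2.5,[0,0,0],[0,0,0]]])

```text
clock: 9.55
tool_pos: [490.4, 110.6, 15.5]
tcp_rot: [3.076, 0.073, -0.603]
contact_force: [0.6, -1.3, 13.1]
opening: 29.8
```

Request:
drive_tool(deltas=[[3.3,[0,0,0.05],[0,0,0]],[5,[0,0,0],[0,0,0]],[6.5,[0,0,0],[0,0,0]],[7,[0,0,0],[0,0,0]],[7,[0,0,0],[0,0,0]]])

```text
clock: 10.05
tool_pos: [490.0, 110.6, 14.5]
tcp_rot: [3.076, 0.073, -0.604]
contact_force: [0.1, 0.5, -0.3]
opening: 63.5
```

```bash
python3 st.py;  python3 - <<'E'
from h import *
s=r.snapshot('scene')
save('s6',cv2.resize(s[200:320,250:400],None,fx=5,fy=5,interpolation=cv2.INTER_CUBIC))
E
```

```text
10.05 q [0.181 0.645 1.745 0.059 1.137 1.669] pos [490.  110.6  14.5] grasp [497.2 110.9  32.1]
x [ 0.925  0.045 -0.378] y [ 0.047 -0.999 -0.003] z [-0.378 -0.015 -0.926] tilt 22.2 F [ 0.1  0.5 -0.3] op 63.53134073576573
```

View pics/s6.png

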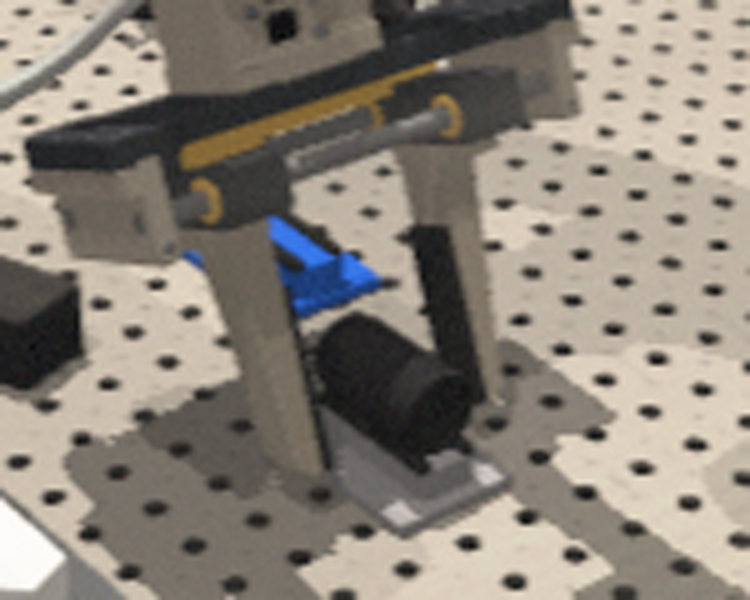

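Request:
drive_tool(deltas=[[7,[0,0,2],[0,0,0]],[7,[0,0,4],[0,0,0]],[7,[0,0,4],[0.3,-7.4,0]],[7,[0,0,4],[0.3,-7.4,0]],[7,[0,0,2],[0.3,-7.4,0]]])

```text
clock: 10.6
tool_pos: [492.0, 111.0, 178.0]
tcp_rot: [-3.139, -0.075, -0.016]
contact_force: [0.0, 0.1, 0.4]
opening: 69.9
```

```bash
python3 st.py;  python3 - <<'E'
from h import *
C=cam('wrist');im=r.snapshot('wrist');save('w7',im);np.savez('pics/w7.npz',im=im,K=C[0],R=C[1],t=C[2])
for p in [(490,110,33.8),(491,263.7,48)]: print(proj(C,p))
s=r.snapshot('scene');save('s7',s)
E
```

```text
10.6 q [ 0.219  0.202  1.932 -0.     0.998  1.742] pos [492. 111. 178.] grasp [491.8 110.9 197. ]
x [0.999 0.047 0.01 ] y [ 0.048 -0.999 -0.002] z [ 0.01   0.002 -1.   ] tilt 0.6 F [0.  0.1 0.4] op 69.90239217687845
[322.61386439 224.87447371]
[134.21607974 218.91328335]
```

View pics/w7.png

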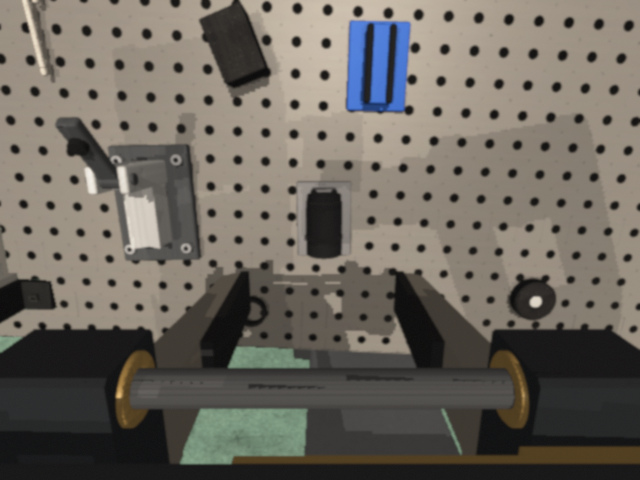

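View pics/s7.png

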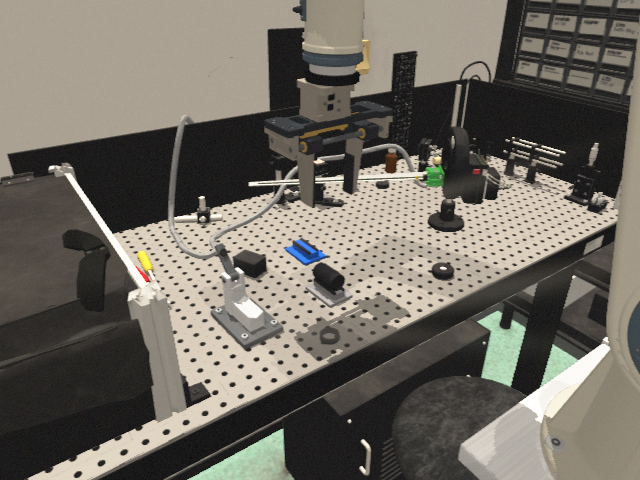

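```bash
python3 - <<'E'
from h import *
d=np.load('pics/w7.npz');im=d['im'];C=(d['K'],d['R'],d['t'])
save('c7',np.hstack([cv2.resize(im[130:270,80:210],None,fx=3,fy=4.2)[:, :],cv2.resize(im[130:270,80+205:210+205],None,fx=3,fy=4.2)]))
g=cv2.cvtColor(im,cv2.COLOR_RGB2GRAY);m=np.zeros_like(g);m[170:262,296:352]=g[170:262,296:352]<50
n,l,st,ce=cv2.connectedComponentsWithStats(m);i=1+np.argmax(st[1:,4]);print(st[i],ce[i])
x,y,w,h,_=st[i]
for yy in range(y+2,y+h,12):
    c=np.where(l[yy]==i)[0];a=onz(C,c[0]-.5,yy,33.8);b=onz(C,c[-1]+.5,yy,33.8);print(yy,((a+b)/2).round(1)[:2],(a-b)[1].round(1))
E
```

```text
[ 306  190   35   68 2133] [323.57524613 224.01875293]
192 [518.2 110.6] 20.1
204 [508.1 110.1] 28.6
216 [497.8 109.6] 28.9
228 [487.3 109.1] 29.1
240 [476.6 108.6] 29.4
252 [465.8 108.1] 27.9
```

View pics/c7.png

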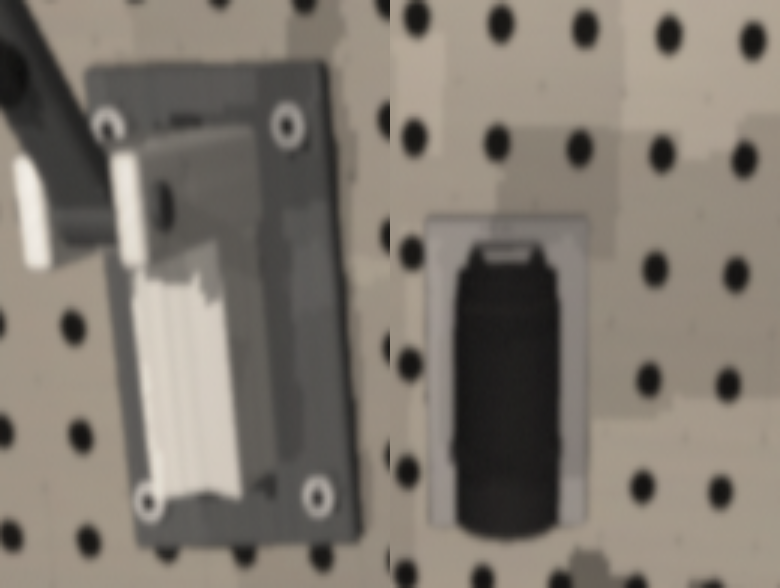

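Request:
drive_tool(deltas=[[7,[-0.3,-0.1,-4.5],[0,0.6,0]],[7,[-0.2,0,-4.5],[0,0,0]],[7,[0,0,-4],[0,0,0]],[7,[0,0,-2.3],[0,0,0]],[7,[0,0,-0.8],[0,0,0]]])

```text
clock: 11.2
tool_pos: [482.9, 109.0, 10.0]
tcp_rot: [3.14, 0.075, -0.027]
contact_force: [0.3, 0.2, 0.1]
opening: 70.1
```

Request:
drive_tool(deltas=[[6,[0,0,0],[0,0,0]],[5,[0,0,0],[0,0,0]]])

```text
clock: 11.4
tool_pos: [485.8, 109.7, 14.0]
tcp_rot: [-3.14, -0.075, 0.016]
contact_force: [0.1, -0.3, -0.5]
opening: 56.4
```

```bash
python3 st.py
```

```text
11.4 q [0.217 0.458 2.039 0.005 0.655 1.737] pos [485.8 109.7  14. ] grasp [486.  109.7  33. ]
x [ 0.999  0.048 -0.01 ] y [ 0.048 -0.999 -0.001] z [-0.01   0.001 -1.   ] tilt 0.6 F [ 0.1 -0.3 -0.5] op 56.375402221696184
```

Request:
drive_tool(deltas=[[4.2,[0,0,0],[0,-0.5,0]],[3.6,[0,0,0],[0,0,0]],[2.5,[0,0,0],[0,0,0]],[2.5,[0,0,0],[0,0,0]],[2.5,[0,0,0],[0,0,0]]], grip_force=20)

```text
clock: 11.9
tool_pos: [485.5, 109.5, 14.4]
tcp_rot: [-3.14, -0.075, 0.001]
contact_force: [-1.8, -3.0, 7.7]
opening: 30.0
```

```bash
python3 st.py
```

```text
11.9 q [2.180e-01 4.530e-01 2.047e+00 1.000e-03 6.420e-01 1.740e+00] pos [485.5 109.5  14.4] grasp [485.5 109.5  33.4]
x [ 0.999  0.048 -0.   ] y [ 0.048 -0.999 -0.   ] z [-0.  0. -1.] tilt 0.0 F [-1.8 -3.   7.7] op 29.987065028457028
```

```bash
python3 - <<'E'
from h import *
d=np.load('pics/w7.npz');im=d['im'];C=(d['K'],d['R'],d['t'])
W=lambda x,y:(x/3+80,y/4.2+130)
print('lugs',onz(C,*W(130,208),78),onz(C,*W(33,212),78))
print('rail near end',onz(C,*W(158,497),38),onz(C,*W(240,497),38))
Q=np.array([onz(C,*W(*p),10) for p in [(88,70),(322,63),(358,540),(140,545)]]);print('plate',Q.mean(0),Q.round(0).tolist())
dd=Q[0]+Q[1]-Q[2]-Q[3];print(np.degrees(np.arctan2(dd[1],dd[0])))
e=Q[3]-Q[2];print(np.degrees(np.arctan2(-e[0],e[1])))
S=np.array([onz(C,*W(*p),15) for p in [(107,125),(288,125),(148,500),(317,497)]]);print('screws',S.round(1).tolist())
E
```

```text
lugs [526.76203998 254.26053645  78.        ] [524.98759968 277.4373871   78.        ]
rail near end [462.56639368 272.05038422  38.        ] [463.68619538 248.57364257  38.        ]
plate [496.06888028 261.87263831  10.        ] [[546.0, 299.0, 10.0], [550.0, 231.0, 10.0], [446.0, 224.0, 10.0], [442.0, 293.0, 10.0]]
3.644133418480272
3.718733842184923
screws [[535.1, 292.1, 15.0], [537.5, 239.7, 15.0], [454.3, 286.9, 15.0], [457.4, 234.9, 15.0]]
```

Request:
drive_tool(deltas=[[2.5,[0,0,2],[0,0,0]],[2.5,[0,0,4],[0,0,0]],[2.5,[-0.2,3.7,2.6],[0,0,0.3]],[2.5,[-0.2,4,0],[0,0,0.3]],[2.5,[-0.2,4,0],[0,0,0.3]]])

```text
clock: 12.4
tool_pos: [479.7, 228.0, 101.2]
tcp_rot: [-3.138, -0.098, -0.002]
contact_force: [0.3, 0.5, -2.2]
opening: 29.8
```

Request:
drive_tool(deltas=[[2.5,[-0.1,3.5,0],[0,0,0]],[2.5,[0,0,0],[0,0,0]],[2.5,[0,0,0],[0,0,0]]])

```text
clock: 12.7
tool_pos: [477.7, 262.0, 99.6]
tcp_rot: [-3.14, -0.102, 0.003]
contact_force: [0.1, -0.1, -1.4]
opening: 30.0
```

```bash
python3 st.py; python3 - <<'E'
from h import *
C=cam('wrist');im=r.snapshot('wrist');save('w8',im);s=r.snapshot('scene')
save('s8',cv2.resize(s[180:360,180:340],None,fx=3.3,fy=3.3,interpolation=cv2.INTER_CUBIC))
E
```

```text
12.7 q [4.980e-01 3.710e-01 1.903e+00 1.000e-03 8.680e-01 2.003e+00] pos [477.7 262.   99.6] grasp [477.7 262.  118.6]
x [ 0.998  0.065 -0.002] y [ 0.065 -0.998 -0.   ] z [-0.002  0.    -1.   ] tilt 0.1 F [ 0.1 -0.1 -1.4] op 29.95763446160755
```

View pics/w8.png

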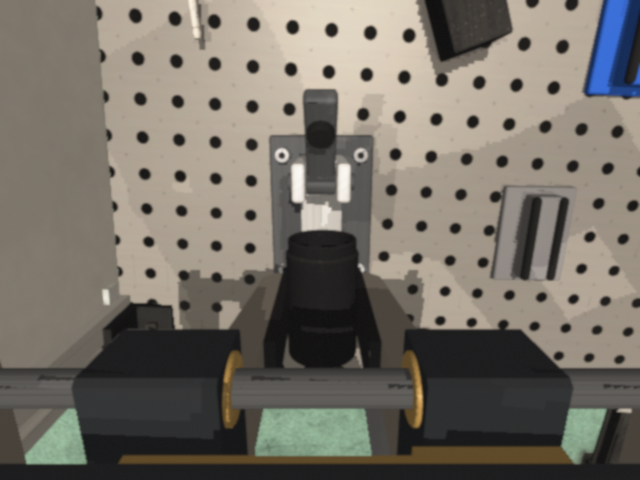

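View pics/s8.png

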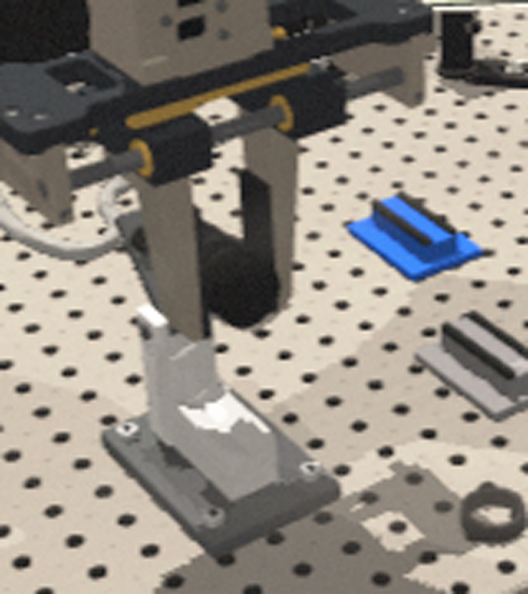

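Request:
drive_tool(deltas=[[2.5,[0,0.05,-3],[0,0,0]],[2.5,[0,0,-2.5],[0,0,0]],[2.5,[0,0,-1],[0,0,0]],[2.5,[0,0,0],[0,0,0]],[2.5,[0,0,0],[0,0,0]]])

```text
clock: 13.3
tool_pos: [478.5, 261.7, 35.2]
tcp_rot: [-3.139, -0.098, 0.002]
contact_force: [0.5, -0.6, -0.6]
opening: 29.4
```

```bash
python3 st.py; python3 - <<'E'
from h import *
C=cam('wrist');im=r.snapshot('wrist');s=r.snapshot('scene')
save('s9',np.hstack([cv2.resize(s[200:350,190:310],None,fx=3.3,fy=3.3,interpolation=cv2.INTER_CUBIC),cv2.resize(im[130:380,240:400],(317,495))]))
E
```

```text
13.3 q [4.970e-01 4.700e-01 1.936e+00 2.000e-03 7.360e-01 2.004e+00] pos [478.5 261.7  35.2] grasp [478.6 261.7  54.2]
x [ 0.998  0.063 -0.001] y [ 0.063 -0.998 -0.001] z [-0.001  0.001 -1.   ] tilt 0.1 F [ 0.5 -0.6 -0.6] op 29.441571509990347
```

View pics/s9.png

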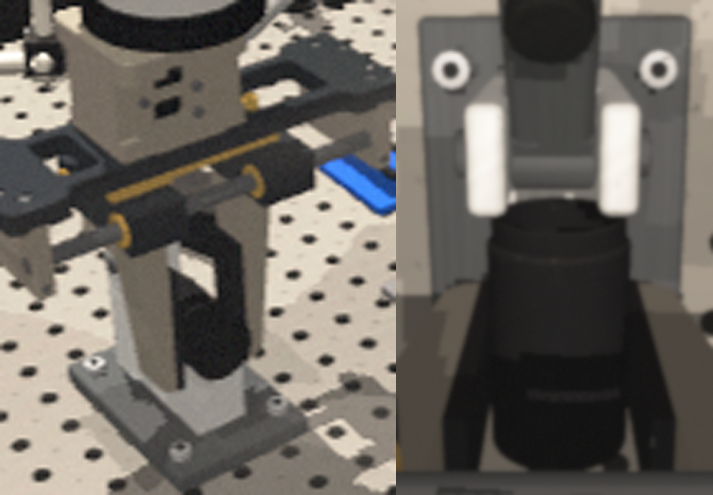

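Request:
drive_tool(deltas=[[2.5,[0,0.08,-0.35],[0,0,0]],[2.5,[0,0,-0.15],[0,0,0]],[2.5,[0.3,0,0],[0,0,0]],[2.5,[0,0,0],[0,0,0]]])

```text
clock: 13.8
tool_pos: [481.6, 263.1, 29.8]
tcp_rot: [-3.139, -0.1, 0.001]
contact_force: [0.8, 0.5, -1.5]
opening: 29.5
```

Request:
drive_tool(deltas=[[2.5,[0.15,0,0],[0,0,0]],[2.5,[0,0,0],[0,0,0]]])

```text
clock: 14.0
tool_pos: [482.9, 263.0, 29.7]
tcp_rot: [-3.139, -0.1, 0.002]
contact_force: [-0.1, -0.4, -0.6]
opening: 30.0
```

Request:
drive_tool(deltas=[[2.5,[0.1,0,0],[0,0,0]],[2.5,[0,0,0],[0,0,0]]])

```text
clock: 14.2
tool_pos: [483.7, 262.9, 29.6]
tcp_rot: [-3.139, -0.099, 0.002]
contact_force: [0.1, -0.2, -0.9]
opening: 29.7
```

Request:
drive_tool(deltas=[[2.5,[0.1,0,0],[0,0,0]],[2.5,[0,0,0],[0,0,0]]])

```text
clock: 14.4
tool_pos: [484.6, 262.9, 29.6]
tcp_rot: [-3.139, -0.1, 0.002]
contact_force: [-0.3, 0.1, -1.2]
opening: 29.9
```

Request:
drive_tool(deltas=[[2.5,[0.1,0,0],[0,0,0]],[2.5,[0,0,0],[0,0,0]]])

```text
clock: 14.6
tool_pos: [484.7, 262.7, 29.4]
tcp_rot: [-3.14, -0.099, 0.005]
contact_force: [-4.8, 0.8, 0.5]
opening: 29.6
```

Request:
drive_tool(deltas=[[2.5,[0.1,0,0],[0,0,0]],[2.5,[0,0,0],[0,0,0]]])

```text
clock: 14.8
tool_pos: [484.8, 262.6, 29.3]
tcp_rot: [3.14, 0.099, -0.007]
contact_force: [-7.8, 2.6, 2.8]
opening: 29.9
```

Request:
drive_tool(deltas=[[2.5,[-0.05,0,-0.08],[0,0,0]],[2.5,[0,0,0],[0,0,0]]])

```text
clock: 15.0
tool_pos: [484.8, 262.6, 28.9]
tcp_rot: [3.14, 0.1, -0.006]
contact_force: [-7.1, -0.3, 5.6]
opening: 29.8
```

Request:
drive_tool(deltas=[[2.5,[-0.05,0,-0.05],[0,0,0]],[2.5,[0,0,0],[0,0,0]]])

```text
clock: 15.2
tool_pos: [484.8, 262.6, 28.8]
tcp_rot: [-3.14, -0.1, 0.004]
contact_force: [-6.6, -0.4, 10.1]
opening: 29.9
```

Request:
drive_tool(deltas=[[3.2,[0,0,0],[0,0,0]],[3.4,[0,0,0],[0,0,0]],[4.5,[0,0,0],[0,0,0]],[5.5,[0,0,0],[0,0,0]],[5.5,[0,0,0],[0,0,0]]])

```text
clock: 15.7
tool_pos: [485.8, 262.9, 28.3]
tcp_rot: [-3.139, -0.1, 0.002]
contact_force: [-1.2, 0.1, 0.7]
opening: 54.5
```

```bash
python3 st.py; python3 - <<'E'
from h import *
C=cam('wrist');im=r.snapshot('wrist');s=r.snapshot('scene')
save('s10',np.hstack([cv2.resize(s[200:350,190:310],None,fx=3.3,fy=3.3,interpolation=cv2.INTER_CUBIC),cv2.resize(im[130:380,240:400],(317,495))]))
E
```

```text
15.7 q [0.493 0.489 1.923 0.002 0.729 1.999] pos [485.8 262.9  28.3] grasp [485.8 262.9  47.3]
x [ 0.998  0.063 -0.001] y [ 0.063 -0.998 -0.001] z [-0.001  0.001 -1.   ] tilt 0.1 F [-1.2  0.1  0.7] op 54.52788494667638
```

View pics/s10.png

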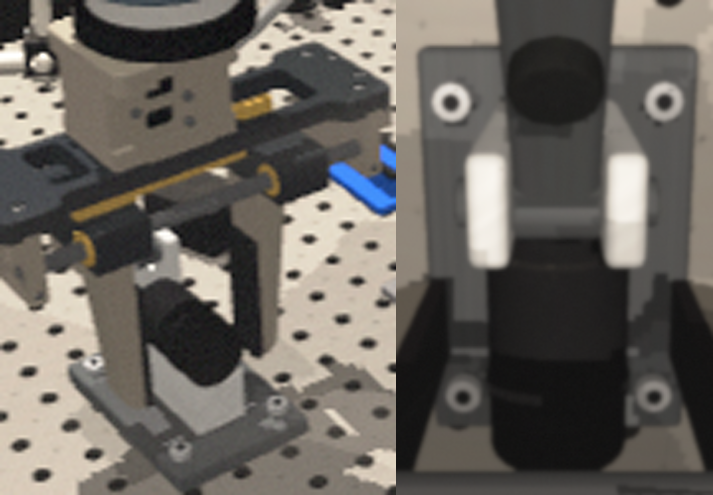

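Request:
drive_tool(deltas=[[5.5,[0,0,1],[0,0,0]],[5.5,[0,0,3],[0,0,0]],[5.5,[0,0,4.5],[0,0,0]],[4,[0,0,4.5],[0,0,0]],[2,[0,0,0],[0,0,0]]])

```text
clock: 16.3
tool_pos: [489.1, 264.8, 165.0]
tcp_rot: [-3.135, -0.1, -0.013]
contact_force: [-0.5, -0.0, 0.3]
opening: 40.9
```

```bash
python3 st.py; python3 - <<'E'
from h import *
C=cam('wrist');im=r.snapshot('wrist');s=r.snapshot('scene')
np.savez('pics/w11.npz',im=im,K=C[0],R=C[1],t=C[2])
save('s11',np.hstack([cv2.resize(s[200:350,190:310],None,fx=3.3,fy=3.3,interpolation=cv2.INTER_CUBIC),cv2.resize(im[110:360,240:400],(317,495))]))
p=lambda a,z:(490.3+a*.998,263.2+a*.064,z)
print('neck',proj(C,p(26,48)),'hinge',proj(C,p(36,72)),'armtip',proj(C,p(73,114)))
E
```

```text
16.3 q [4.930e-01 2.960e-01 1.837e+00 1.000e-03 9.990e-01 1.999e+00] pos [489.1 264.8 165. ] grasp [488.9 264.7 184. ]
x [0.998 0.063 0.008] y [ 0.063 -0.998 -0.005] z [ 0.008  0.005 -1.   ] tilt 0.5 F [-0.5 -0.   0.3] op 40.8764993050255
neck [324.11381368 195.54787211] hinge [324.12725094 186.62069355] armtip [324.17567793 131.05225296]
```

View pics/s11.png

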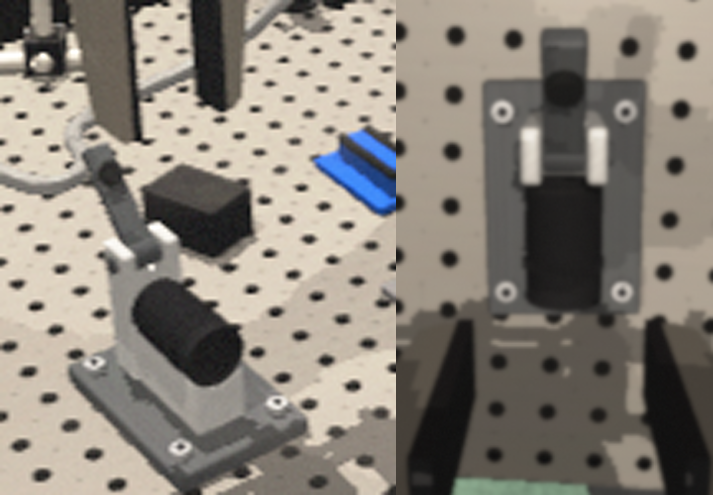

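Request:
drive_tool(deltas=[[0,[3.5,0.15,0.5],[0,0,0]],[0,[4,0.2,0],[0,0,0]],[0,[3.5,0.2,0],[0,0,0]],[0,[0,0,-2],[0,0,0]],[0,[0,0,0],[0,0,0]]])

```text
clock: 16.9
tool_pos: [593.6, 267.0, 138.9]
tcp_rot: [3.138, 0.098, -0.012]
contact_force: [-1.4, -0.4, 0.4]
opening: 0.5
```

```bash
python3 st.py; python3 - <<'E'
from h import *
s=r.snapshot('scene')
save('s12',cv2.resize(s[150:350,170:330],None,fx=3,fy=3,interpolation=cv2.INTER_CUBIC))
E
```

```text
16.9 q [4.200e-01 4.710e-01 1.633e+00 1.000e-03 1.045e+00 1.927e+00] pos [593.6 267.  138.9] grasp [593.7 267.1 157.9]
x [ 0.998  0.063 -0.008] y [ 0.063 -0.998  0.002] z [-0.008 -0.002 -1.   ] tilt 0.5 F [-1.4 -0.4  0.4] op 0.4506938709526785
```

View pics/s12.png

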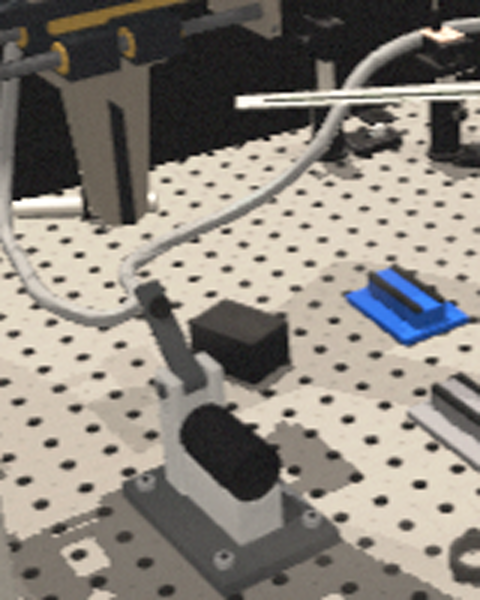

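Request:
drive_tool(deltas=[[0,[0,0.2,-2],[0,0,0]],[0,[0,0,-2],[0,0,0]],[0,[-0.5,0,0],[0,0,0]],[0,[-1,-0.06,0],[0,0,0]],[0,[-1,-0.06,0],[0,0,0]]])

```text
clock: 17.45
tool_pos: [574.0, 270.2, 106.3]
tcp_rot: [-3.137, -0.101, -0.013]
contact_force: [13.8, -1.6, 9.0]
opening: 0.2
```

Request:
drive_tool(deltas=[[0,[-1,-0.06,0],[0,0,0]],[0,[-1,-0.06,0],[0,0,0]],[0,[-1,-0.06,0],[0,0,0]]])

```text
clock: 17.75
tool_pos: [541.4, 268.1, 105.7]
tcp_rot: [-3.138, -0.1, -0.005]
contact_force: [2.9, 0.6, 2.4]
opening: 0.1
```

```bash
python3 st.py; python3 - <<'E'
from h import *
s=r.snapshot('scene')
save('s13',cv2.resize(s[150:350,170:330],None,fx=3,fy=3,interpolation=cv2.INTER_CUBIC))
E
```

```text
17.75 q [4.570e-01 4.400e-01 1.773e+00 1.000e-03 9.250e-01 1.963e+00] pos [541.4 268.1 105.7] grasp [541.3 268.1 124.7]
x [0.998 0.064 0.003] y [ 0.064 -0.998 -0.002] z [ 0.003  0.003 -1.   ] tilt 0.2 F [2.9 0.6 2.4] op 0.10462166964205616
```

View pics/s13.png

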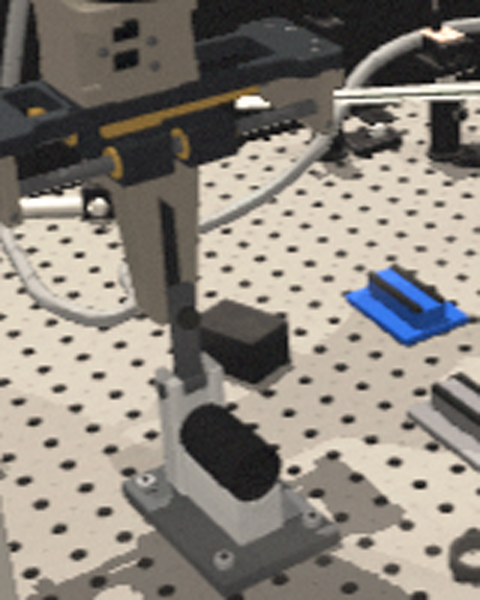

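Request:
drive_tool(deltas=[[0,[-1,-0.06,0],[0,0,0]],[0,[-1,-0.06,0],[0,0,0]],[0,[-1,-0.06,-0.3],[0,0,0]],[0,[-1,-0.06,-0.3],[0,0,0]],[0,[0,0,0],[0,0,0]]])

```text
clock: 18.3
tool_pos: [498.8, 264.7, 97.1]
tcp_rot: [-3.14, -0.1, 0.005]
contact_force: [0.5, -0.1, 1.2]
opening: -0.1
```

```bash
python3 st.py; python3 - <<'E'
from h import *
s=r.snapshot('scene')
save('s14',cv2.resize(s[150:350,170:330],None,fx=3,fy=3,interpolation=cv2.INTER_CUBIC))
E
```

```text
18.3 q [0.484 0.402 1.86  0.002 0.882 1.99 ] pos [498.8 264.7  97.1] grasp [498.9 264.7 116.1]
x [ 0.998  0.064 -0.003] y [ 0.064 -0.998 -0.   ] z [-0.003 -0.    -1.   ] tilt 0.2 F [ 0.5 -0.1  1.2] op -0.07990080330691127
```

View pics/s14.png

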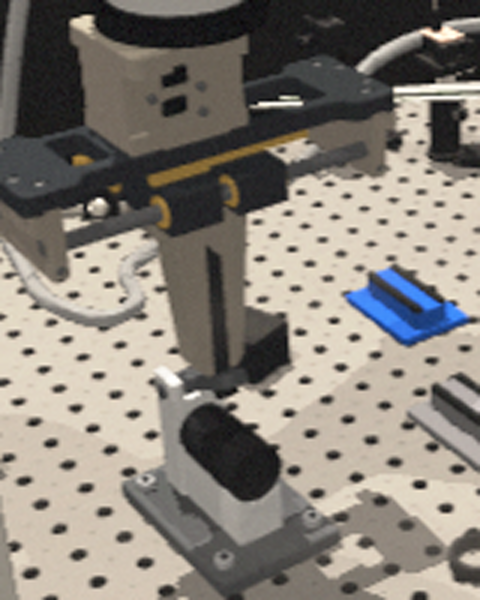

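Request:
drive_tool(deltas=[[0,[-1,-0.06,0],[0,0,0]],[0,[0,0,-0.8],[0,0,0]],[0,[0,0,-0.5],[0,0,0]],[0,[0,0,0],[0,0,0]]])

```text
clock: 18.75
tool_pos: [489.7, 264.0, 83.1]
tcp_rot: [3.14, 0.1, -0.005]
contact_force: [-0.1, 0.5, -0.5]
opening: 0.4
```

Request:
drive_tool(deltas=[[0,[0,0,-0.3],[0,0,0]],[0,[0,0,-0.2],[0,0,0]],[0,[0,0,0],[0,0,0]]])

```text
clock: 19.05
tool_pos: [490.5, 264.2, 78.9]
tcp_rot: [-3.14, -0.099, 0.003]
contact_force: [0.7, -0.3, 0.0]
opening: 0.3
```

Request:
drive_tool(deltas=[[0,[0,0,-0.2],[0,0,0]],[0,[0,0,0],[0,0,0]]])

```text
clock: 19.25
tool_pos: [490.7, 264.4, 77.2]
tcp_rot: [-3.139, -0.1, 0.002]
contact_force: [0.2, -0.5, 0.3]
opening: 0.7
```

Request:
drive_tool(deltas=[[0,[0,0,-0.1],[0,0,0]],[0,[0,0,0],[0,0,0]]])

```text
clock: 19.45
tool_pos: [490.7, 264.4, 76.3]
tcp_rot: [-3.139, -0.1, 0.002]
contact_force: [-0.9, -0.2, 1.3]
opening: 0.4
```

```bash
python3 st.py; python3 - <<'E'
from h import *
s=r.snapshot('scene')
save('s15',cv2.resize(s[230:330,200:300],None,fx=6,fy=6,interpolation=cv2.INTER_CUBIC))
E
```

```text
19.45 q [4.910e-01 4.210e-01 1.890e+00 1.000e-03 8.310e-01 1.997e+00] pos [490.7 264.4  76.3] grasp [490.7 264.4  95.3]
x [ 0.998  0.063 -0.001] y [ 0.063 -0.998 -0.001] z [-0.001  0.001 -1.   ] tilt 0.1 F [-0.9 -0.2  1.3] op 0.4236711900062626
```

View pics/s15.png

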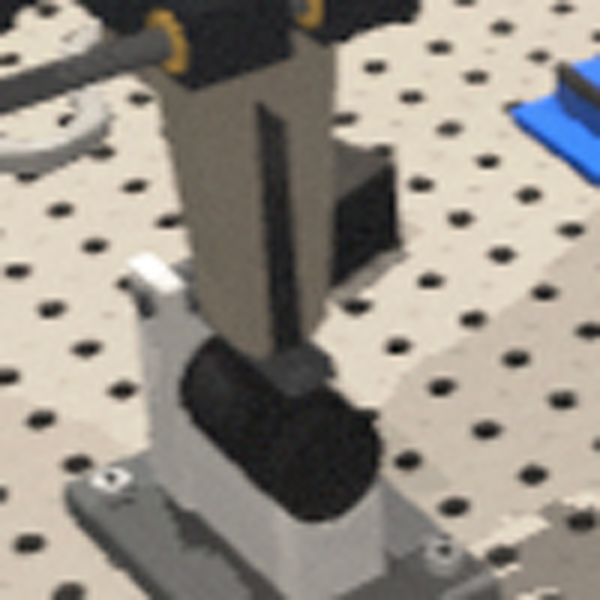

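Arm is down; press on until there is a clear reaction.

Request:
drive_tool(deltas=[[0,[0,0,-0.1],[0,0,0]],[0,[0,0,0],[0,0,0]]])

```text
clock: 19.7
tool_pos: [490.7, 264.4, 76.2]
tcp_rot: [-3.139, -0.1, 0.002]
contact_force: [-3.0, -1.5, 11.2]
opening: 0.8
```

Request:
drive_tool(deltas=[[0,[0,0,-0.1],[0,0,0]],[0,[0,0,0],[0,0,0]]])

```text
clock: 19.9
tool_pos: [490.8, 264.4, 76.0]
tcp_rot: [-3.139, -0.1, 0.002]
contact_force: [-6.4, -3.7, 21.5]
opening: 0.5
```

Request:
drive_tool(deltas=[[0,[0,0,-0.1],[0,0,0]],[0,[0,0,0],[0,0,0]]])

```text
clock: 20.1
tool_pos: [490.8, 264.5, 75.9]
tcp_rot: [-3.139, -0.1, 0.001]
contact_force: [-9.8, -4.7, 31.1]
opening: 0.4
```

Request:
drive_tool(deltas=[[0,[0,0,0.3],[0,0,0]],[0,[0,0,1],[0,0,0]],[0,[0,0,4],[0,0,0]],[0,[0,0,4.5],[0,0,0]],[0,[0,0,4.5],[0,0,0]]])

```text
clock: 20.6
tool_pos: [490.3, 264.2, 217.9]
tcp_rot: [-3.14, -0.1, 0.003]
contact_force: [1.4, 0.5, 0.3]
opening: -0.2
```

Request:
drive_tool(deltas=[[0,[-3,-4,2],[0,0,0]],[0,[-2,-4,0],[0,0,0]],[0,[0,-4,0],[0,0,0]],[0,[0,0,0],[0,0,0]]])

```text
clock: 21.0
tool_pos: [441.9, 144.0, 235.6]
tcp_rot: [3.14, 0.096, -0.001]
contact_force: [0.8, 0.1, 0.7]
opening: 0.6
```

```bash
python3 st.py; python3 - <<'E'
from h import *
C=cam('wrist');im=r.snapshot('wrist');s=r.snapshot('scene');t=r.snapshot('top');save('t16',t)
p=proj(C,(490,263,60)).astype(int);print(p)
save('s16',np.hstack([cv2.resize(s[230:330,200:300],(400,400),interpolation=cv2.INTER_CUBIC),cv2.resize(im[max(p[1]-70,0):p[1]+70,max(p[0]-70,0):p[0]+70],(400,400),interpolation=cv2.INTER_CUBIC)]))
E
```

```text
21.0 q [ 0.312  0.078  1.938 -0.     1.127  1.822] pos [441.9 144.  235.6] grasp [441.9 144.  254.6]
x [ 0.998  0.061 -0.001] y [ 0.061 -0.998  0.   ] z [-0.001 -0.    -1.   ] tilt 0.0 F [0.8 0.1 0.7] op 0.6165110123175326
[191 152]
```

View pics/s16.png

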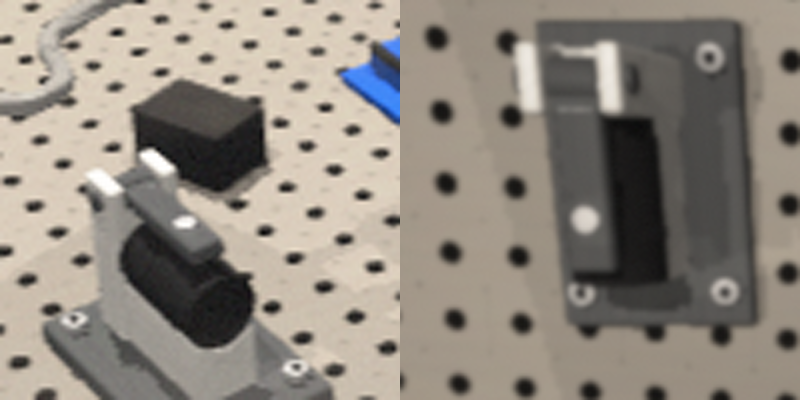

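```bash
python3 -c "
from station import r
print(r.close_job())"
```

```text
the job is handed in; nothing more can be done
None
```

The whole job was carried out in the required order and handed in at about 21 s of the 72 s allowed. No verdict is reported, so success is not confirmed beyond my own checks below.

**What I did:**
- I gripped the standing tube with a steeply tilted tool and turned it level.
- I laid it between the ridges of the grey rest, neck pointing away from the robot, and let go.
- I took it again from straight above, pushed the neck against the end stop until about 7 N came back, lowered it into the V and released it.
- Only then did I push the clamp arm over with the shut fingertips and press it down.

**Last checks:**
- **On the rest:** after release, the wrist view showed the tube centred on the rest's foot, about 1 mm off along the ridges.
- **In the V:** after release, the pictures showed it centred with the neck against the stop, and the arm was still thrown back.
- **Clamp:** pressing on the arm became stiff at 76 mm above the bench, the height I expected for a level arm, and I went up to about 31 N. The last pictures show the arm over the tube with its pad on it. I did not measure the arm's angle directly.
- **Clearance:** the gripper was well clear at the end, with only sensor noise in the force reading.
- **Bystanders:** I never touched them. The block stands unmoved in the last picture, but I did not measure the ring and the sensor head again.

**Disagreements:** my mount position estimates, from two pictures and different features, differed by 1–2 mm. When I pushed the tube home, it met the stop within about 0.5 mm of where I expected.

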